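# Load the marking machine's sloping magazine

## Task

Load the marking machine: lay the two flat clamp plates on the sloping magazine bed lengthways, one on top of the other, each centred and square on the bed with its lower end resting against the backstop. Then swing the hold-down arm over so that its roller rests on the stack. Leave everything else on the bench where it is.

Things in the scene. Friction and masses are not known exactly. Their poses are not given: they have to be found in the camera images.
- plate_a: One of two equal flat aluminium clamp plates, 120 x 54 x 12 mm, about 0.2 kg, with a dark bolt hole near each end; starts flat on the bench. Origin: the centre of the plate. x along its length, y across its width, z through its thickness. Either face up and either end first is as good.
- plate_b: The other clamp plate, the same in every way.
- bed: Sloping steel bed of the magazine: a fixed strip 46 mm wide (plates overhang it 4 mm each side), rising 30 degrees towards the machine. Origin: middle of the line where its surface meets the backstop, 50 mm above the bench. x up the slope, y across, z square out of the surface. A plate home has its centre at x 60, y 0, z 6 mm (lower) or 18 mm (upper). Depending on friction a plate slides down it or stays.
- backstop_top (a point): Middle of the top edge of the backstop's face, at x 0, y 0, z 38 mm of the bed. The backstop is a steel tab 46 mm wide and 6 mm thick (x -6 to 0 mm of the bed) that stands square to the bed at its low end.
- machine: The bench marking machine, fixed, at the left with its front turned partly to the robot. Origin: on the bench straight below the bed's origin; x level to the machine's rear, above it runs the bed's x; z up. White housing 270 mm wide, x 210 to 455 mm, about 200 mm high in front, 245 mm at the rear. A foot 100 mm wide and 12 mm high lies under the bed.
- hold_down (a joint): Hinge of the hold-down arm, rad. 0: parallel to the bed, as it rests on two plates. Starts open, at 2.2 to 2.45 (its stop), leaning back past upright (2.09) towards the machine, and stays there by its weight. Brought forward past upright it sinks by itself, damped, in about 3 s and bears on the plates with about 1 N; it may also be pushed (about 1 N at the handle).
- hold_down_grip (a point): Middle of the hold-down's handle: a black cross bar 12 mm thick, 56 mm long, along the bed's y, 125 mm from the hinge; when open about 270 mm above the bench. The arm is a flat aluminium bar 14 mm wide with a black rubber roller, 18 mm in diameter, 100 mm from the hinge.
- hold_down_hinge (a point): Middle of the hold-down's hinge axis, parallel to the bed's y, at x 150, z 33 mm of the bed. Two bracket cheeks carry it beside the bed: x 133 to 167 mm, y beyond 31 mm either side, up to z 44 mm.
- bracket: An aluminium angle bracket lying among the plates: base 90 x 54 x 5 mm with a 54 mm wide flange standing 50 mm high at one end. Not part of the job. Origin: centre of the base's underside.
- belt_unit: A spare feed-belt unit: black ribbed belt round two steel-faced rollers, 112 x 50 x 42 mm, lying flat. Bystander. Origin: centre of its underside.
- roller_a: White plastic guide roller with a grooved rim, 66 mm diameter, 32 mm high, lying flat. Bystander. Origin: centre of its underside.
- roller_b: Second white guide roller, like the first. Bystander.
- hex_key: Dark steel L-shaped hex key, 140 x 32 mm, 8 mm thick, flat on the bench. Bystander. Origin: middle of the long leg, underside.
- screwdriver: Black-handled screwdriver, 190 mm long, flat on the bench. Bystander. Origin: underside, near its middle.
Mind the look-alikes: they are no part of the job. What is shaped like the plate_b but orange is not meant.

How it is judged:
On the way, in this order (a step that is already met when the one before it is completed fails the run):
1. one clamp plate lies on the bed, against the backstop, let go, hold-down still open (((x of plate_a in the frame of bed between 0.055 and 0.064 m and y of plate_a in the frame of bed between -0.01 and 0.01 m and z of plate_a in the frame of bed between 0.002 and 0.01 m and angle between the x axis of plate_a and the x axis of bed, either way round below 0.12 rad and angle between the z axis of plate_a and the z axis of bed, either way round below 0.08 rad and contact force between the fingers and plate_a below 0.1 N and linear speed of plate_a below 0.02 m/s) or (x of plate_b in the frame of bed between 0.055 and 0.064 m and y of plate_b in the frame of bed between -0.01 and 0.01 m and z of plate_b in the frame of bed between 0.002 and 0.01 m and angle between the x axis of plate_b and the x axis of bed, either way round below 0.12 rad and angle between the z axis of plate_b and the z axis of bed, either way round below 0.08 rad and contact force between the fingers and plate_b below 0.1 N and linear speed of plate_b below 0.02 m/s)) and value of joint hold_down above 1.5 rad), for 0.2 s.
2. the other lies on top of it, also against the backstop, both let go, hold-down still open (((x of plate_a in the frame of bed between 0.055 and 0.064 m and y of plate_a in the frame of bed between -0.01 and 0.01 m and z of plate_a in the frame of bed between 0.002 and 0.01 m and angle between the x axis of each of plate_a, plate_b and the x axis of bed, either way round below 0.12 rad and angle between the z axis of each of plate_a, plate_b and the z axis of bed, either way round below 0.08 rad and x of plate_b in the frame of bed between 0.055 and 0.064 m and y of plate_b in the frame of bed between -0.01 and 0.01 m and z of plate_b in the frame of bed between 0.014 and 0.022 m) or (x of plate_b in the frame of bed between 0.055 and 0.064 m and y of plate_b in the frame of bed between -0.01 and 0.01 m and z of plate_b in the frame of bed between 0.002 and 0.01 m and angle between the x axis of each of plate_b, plate_a and the x axis of bed, either way round below 0.12 rad and angle between the z axis of each of plate_b, plate_a and the z axis of bed, either way round below 0.08 rad and x of plate_a in the frame of bed between 0.055 and 0.064 m and y of plate_a in the frame of bed between -0.01 and 0.01 m and z of plate_a in the frame of bed between 0.014 and 0.022 m)) and contact force between the fingers and plate_a below 0.1 N and linear speed of each of plate_a, plate_b below 0.02 m/s and contact force between the fingers and plate_b below 0.1 N and value of joint hold_down above 1.5 rad), for 0.2 s.
3. the hold-down rests on the stack (((x of plate_a in the frame of bed between 0.055 and 0.064 m and y of plate_a in the frame of bed between -0.01 and 0.01 m and z of plate_a in the frame of bed between 0.002 and 0.01 m and angle between the x axis of each of plate_a, plate_b and the x axis of bed, either way round below 0.12 rad and angle between the z axis of each of plate_a, plate_b and the z axis of bed, either way round below 0.08 rad and x of plate_b in the frame of bed between 0.055 and 0.064 m and y of plate_b in the frame of bed between -0.01 and 0.01 m and z of plate_b in the frame of bed between 0.014 and 0.022 m) or (x of plate_b in the frame of bed between 0.055 and 0.064 m and y of plate_b in the frame of bed between -0.01 and 0.01 m and z of plate_b in the frame of bed between 0.002 and 0.01 m and angle between the x axis of each of plate_b, plate_a and the x axis of bed, either way round below 0.12 rad and angle between the z axis of each of plate_b, plate_a and the z axis of bed, either way round below 0.08 rad and x of plate_a in the frame of bed between 0.055 and 0.064 m and y of plate_a in the frame of bed between -0.01 and 0.01 m and z of plate_a in the frame of bed between 0.014 and 0.022 m)) and value of joint hold_down below 0.07 rad), for 0.2 s.
At the end, for the whole second after the job is handed in: Both plates lie flat on the bed, one on the other, each with its lower end within 4 mm of the backstop, centred across the bed within 10 mm, square within 7 degrees, at rest and let go; the hold-down's roller rests on the upper plate (joint -0.1 to 0.07 rad) (all of step 3 and contact force between the fingers and plate_a below 0.1 N and linear speed of each of plate_a, plate_b below 0.02 m/s and contact force between the fingers and plate_b below 0.1 N and value of joint hold_down above -0.1 rad); the robot touches nothing.
It fails at once if a bystander is pushed or carried more than 30 mm from its place (distance of any of bracket, belt_unit, roller_a, roller_b, hex_key, screwdriver from where it was at the start of the episode above 0.03 m).
It also fails if it takes over 67 s, if anything falls off the work surface, if the arm or the gripper's body presses on something with over 40 N, if the wrist force passes 120 N, or if a joint passes its speed limit or range.

## Robot

A 6-joint arm with a two-finger parallel gripper is mounted at the origin on the work surface. World frame = base frame: x ahead of the robot, y to its left, z up, the work surface at z = 0. Lengths are in m, angles in rad, forces in N, time in s.
With the tool pointing down it reaches from about 0.3 to 0.75 m from the base axis. Payload 8.5 kg.
Tool frame: the origin (TCP) lies at the very end of the fingers, on their centre line; the grasp point (between the pads) lies 19 mm behind it; y points along the fingers, z is the direction in which the jaws open and shut, and the axes are right-handed (so a half turn about y gives the same grasp; the last joint's range is limited). The gripper opens to 88 mm and grips with 3 to 60 N. Pads are 18 mm wide; open, the fingers measure 123 mm over their backs; the gripper's body (75 mm by 187 mm) begins 45 mm behind the grasp point.
Start: joints at [-1.469, 0.381, 1.297, -0, 1.464, -0.215], TCP at [0.171, -0.523, 0.239] pointing down, gripper open.
Joint ranges: [-3.11, 3.11], [-0.89, 2.33], [0.22, 2.48], [-1.42, 4.56], [0.17, 2.85], [-2.88, 2.88]. Speed limits (rad/s): [2.39, 2.39, 3.14, 3.14, 3.14, 3.14].

## Interface

Orientations are given as a rotation vector (axis times angle).
In Python, from rig import env gives the robot as it stands.
- The arm moves only by the shell command python3 -m handwheel 'ROWS' [FORCE]. ROWS is JSON, a list that holds one entry, the list of rows, each a list of 7 numbers: the shift along the tool's x, y, z in m, then the turn, a rotation vector about the tool's x, y, z in rad, then the finger opening in m, from 0 to 0.0881. A call has 1 to 12 rows; each row shifts and turns the commanded pose from where the row before left it, along the tool's axes as they then stand; what a row does not reach is not made up. A row lasts 1/12 s, in which the tool goes at most 41.7 mm and 7.16 degrees, less where a joint would pass 70% of its speed; a pose out of reach is approached as far as the arm can. A call with a gripper value outside its range is refused whole. The fingers move at their own pace and stop on an object; FORCE is the grip in N (left out, the last holds). Time passes only in rows, so rows that do not move let the fingers close. It gives the time, the measured TCP pose, the force and the opening at its end, in the units of the state.
- env.read_state(): the state, without advancing time (a new reading comes with each control period).
- env.camera(name): name is "side" or "top"; returns (picture, depth): 384x512x3 uint8, red, green, blue; 384x512 float32, m along the optical axis (not along the pixel's ray), 0 where there is no reading.
- env.camera_model(name): a dict with "fx", "fy", "cx", "cy" (pixels), "distortion" ([k1, k2, p1, p2, k3] as OpenCV has them; the pictures are not rectified), "origin" and "orientation" of the camera in the world. Camera axes: x right, y down, z forward; pixel columns grow to the right and rows downward; lengths in m; the calibration is good to about 2 mm. A picture is of the moment at which its call begins. camera_model takes no time and is no camera call.
- env.sign_off(): hands the job in, once; it reports no verdict.
Trained networks look in the newest picture that a camera, given by its name, has taken for a name from the list of things; names that differ only in an ending like _2 or _b are one class to them, and where a whole thing is asked for, a point or a joint stands for the part that bears it (a point fixed in the world has none). Each returns a list of dicts, best first, with "conf" (0 to 1); they miss things now and then, are a little off and sometimes report something else, mostly with a low value. They report only what shows in the picture. A call takes as long as a camera call. They do not tell look-alikes from the thing itself.
- env.find_in(thing, camera): "extent" ([left, top, right, bottom] in pixels, round what is visible of it).
- env.pinpoint(thing, camera): "location" ([column, row] in pixels: a listed point, or the origin of a listed thing).
The state is a dict: "time": time; "joint_pos": joint angles; "qvel": joint speeds; "joint_torque": joint torques, N m; "position": TCP position; "tool_rot": TCP orientation; "ft_force": force on the tool from outside, world axes, zero at the start; "moment": the same for the moment, N m; "gripper_width": opening from 0.0 (shut) to 1.0 (fully open).
Only numpy, scipy, OpenCV 4.12 (cv2) and the standard library are available. Lean on these libraries where they do the work, as an engineer would, in place of code of your own. Each camera call takes 0.05 s, during which the arm holds its last target.

## Working session

There is one attempt and no reset: what is moved stays moved. The work goes in short steps, Python scripts to look and compute and a shell command to move; the robot and the scene stay as the last step left them, time stands still between calls to the robot, and variables do not carry over. Pictures are saved under pics/ and viewed, and the job is handed in when it is done.

```bash
ls; mkdir -p pics
python3 - <<'E'
from rig import env
import cv2
print(env.read_state())
for n in ("side","top"):
    p,d=env.camera(n); cv2.imwrite(f"pics/{n}0.png",p[:,:,::-1]); print(n,env.camera_model(n))
    for t in ["plate_a","bed","machine","bracket"]:
        print(t,env.find_in(t,n))
    for t in ["plate_a","bed","backstop_top","hold_down_grip","hold_down_hinge"]:
        print(t,env.pinpoint(t,n))
E
```

```text
pics
{'time': 0.0, 'joint_pos': array([-1.46929156e+00,  3.81181233e-01,  1.29821406e+00,  5.83380210e-06,
        1.46359724e+00, -2.15281205e-01]), 'qvel': array([ 0.00077242,  0.0005128 , -0.00063992, -0.00056771, -0.00079595,
       -0.00059634]), 'joint_torque': array([ 8.25296866e-04, -4.37926519e+01, -2.24558830e+01,  7.14055658e-02,
        3.52522172e-02, -1.33265848e-04]), 'position': array([ 0.1713142 , -0.52235936,  0.23816145]), 'tool_rot': array([-0.32740859,  2.0517592 , -2.04885801]), 'ft_force': array([ 0.28422945, -1.02199458,  0.62389115]), 'moment': array([0.02625553, 0.04936658, 0.06498422]), 'gripper_width': 0.9979465063556476}
side {'fx': 475.37016320696995, 'fy': 475.37016320696995, 'cx': 249.7371753416135, 'cy': 190.4689938173938, 'distortion': array([-0.11616474,  0.        ,  0.        ,  0.        ,  0.        ]), 'origin': array([ 0.11732091, -0.81855617,  1.08632299]), 'orientation': array([-2.41777255,  0.56061131, -0.19947386])}
plate_a [{'extent': [261.5, 168.2, 307.5, 195.0], 'conf': 0.96}, {'extent': [207.8, 185.5, 255.1, 215.0], 'conf': 0.93}, {'ex
[... 1522 characters left out ...]
]
bed [{'extent': [95.2, 145.8, 192.6, 196.6], 'conf': 0.8}]
machine [{'extent': [0.0, 79.3, 191.7, 211.2], 'conf': 0.67}, {'extent': [299.3, 181.6, 325.3, 215.6], 'conf': 0.27}]
bracket [{'extent': [299.3, 180.4, 323.2, 215.8], 'conf': 0.71}]
plate_a [{'location': [339.8, 290.2], 'conf': 0.92}, {'location': [169.6, 88.6], 'conf': 0.9}, {'location': [238.3, 202.1], 'conf': 0.85}, {'location': [276.7, 244.8], 'conf': 0.82}, {'location': [233.6, 146.6], 'conf': 0.69}, {'location': [290.9, 138.6], 'conf': 0.66}]
bed [{'location': [180.3, 190.4], 'conf': 0.57}]
backstop_top [{'location': [186.1, 185.9], 'conf': 0.79}]
hold_down_grip [{'location': [101.5, 157.8], 'conf': 0.57}]
hold_down_hinge []
```

View pics/side0.png

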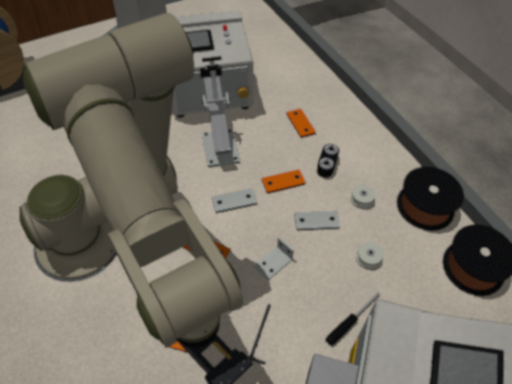

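View pics/top0.png

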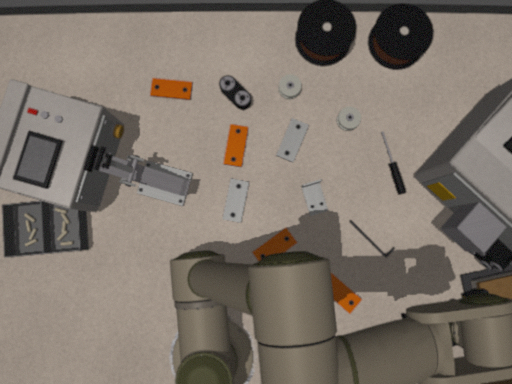

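```bash
cat > h.py <<'E'
from rig import env
import cv2, numpy as np
from scipy.spatial.transform import Rotation as R
def cam(n):
    m=env.camera_model(n); K=np.array([[m['fx'],0,m['cx']],[0,m['fy'],m['cy']],[0,0,1]]); return K,np.array(m['distortion']),np.array(m['origin']),R.from_rotvec(m['orientation']).as_matrix()
def rays(n,uv):
    K,D,o,Rm=cam(n); p=cv2.undistortPoints(np.array(uv,float).reshape(-1,1,2),K,D).reshape(-1,2)
    return o,np.c_[p,np.ones(len(p))]@Rm.T
def onz(n,uv,z):
    o,r=rays(n,uv); return o+r*((z-o[2])/r[:,2])[:,None]
def atdepth(n,uv,d):
    o,r=rays(n,uv); return o+r*np.array(d)[:,None]
def proj(n,P):
    K,D,o,Rm=cam(n); P=np.array(P,float).reshape(-1,3)
    return cv2.projectPoints((P-o)@Rm,np.zeros(3),np.zeros(3),K,D)[0].reshape(-1,2)
def cloud(n,d):
    v,u=np.mgrid[0:384,0:512]; uv=np.c_[u.ravel(),v.ravel()]
    return atdepth(n,uv,d.ravel()).reshape(384,512,3)
E
python3 - <<'E'
from h import *
for n,cr in (("top",(85,130,125,85)),("side",(165,30,100,145))):
    p,d=env.camera(n); np.savez(f"{n}.npz",p=p,d=d)
    x,y,w,h=cr; c=p[y:y+h,x:x+w,::-1]; s=min(800//w,600//h)
    cv2.imwrite(f"pics/{n}_crop.png",cv2.resize(c,None,fx=s,fy=s,interpolation=cv2.INTER_CUBIC)); print(n,s)
# plates
from itertools import product
for n,seeds in (("top",[(236,207),(295,145)]),("side",[(231,202),(318,224)])):
    f=np.load(f"{n}.npz"); p=f['p']; d=f['d']
    hsv=cv2.cvtColor(p,cv2.COLOR_RGB2LAB).astype(int)
    C=cloud(n,d)
    for s in seeds:
        a=p[s[1],s[0]]; print(n,s,a,C[s[1],s[0]])
        # bench color nearby
        x0,y0=s[0]-40,s[1]-40; roi=hsv[y0:y0+80,x0:x0+80]
        ref=hsv[s[1]-1:s[1]+2,s[0]-1:s[0]+2].reshape(-1,3).mean(0)
        bg=np.median(roi.reshape(-1,3),0)
        m=((np.abs(roi-ref).sum(2))<(np.abs(roi-bg).sum(2))).astype(np.uint8)
        m=cv2.morphologyEx(m,cv2.MORPH_CLOSE,np.ones((5,5)))
        k,l,st,ce=cv2.connectedComponentsWithStats(m); 
        i=l[40,40]; m=(l==i).astype(np.uint8)
        cs=max(cv2.findContours(m,cv2.RETR_EXTERNAL,cv2.CHAIN_APPROX_NONE)[0],key=cv2.contourArea).reshape(-1,2)+[x0,y0]
        w=onz(n,cs,0.012)[:,:2]; (c,sz,an)=cv2.minAreaRect((w*1000).astype(np.float32)); print('  ref',ref,bg,'area',st[i,4],'c',c,sz,an)
E
```

```text
top 6
side 4
top (236, 207) [158 158 154] [ 0.42160013 -0.06531536  0.01226061]
  ref [164.66666667 128.11111111 129.33333333] [161. 130. 136.] area 777 c (440.66180419921875, -62.90732955932617) (54.50481414794922, 121.33283996582031) 79.10194396972656
top (295, 145) [147 144 144] [ 0.60198152 -0.23455924  0.01235658]
  ref [154.66666667 128.33333333 129.        ] [159. 130. 136.] area 815 c (617.2275390625, -226.37918090820312) (58.29033660888672, 124.0741195678711) 67.09697723388672
side (231, 202) [147 149 145] [ 0.42981389 -0.07000324  0.01263751]
  ref [157.11111111 126.22222222 130.        ] [173. 128. 136.] area 810 c (440.1956787109375, -68.086669921875) (67.56117248535156, 125.11038208007812) 78.2147445678711
side (318, 224) [148 150 146] [ 0.6126848  -0.24248952  0.01138673]
  ref [157.22222222 126.33333333 130.        ] [173. 128. 136.] area 890 c (614.2286376953125, -231.30633544921875) (66.62679290771484, 124.95339965820312) 66.89009094238281
```

```bash
ls pics
```

```text
side0.png
side_crop.png
top0.png
top_crop.png
```

View pics/top_crop.png

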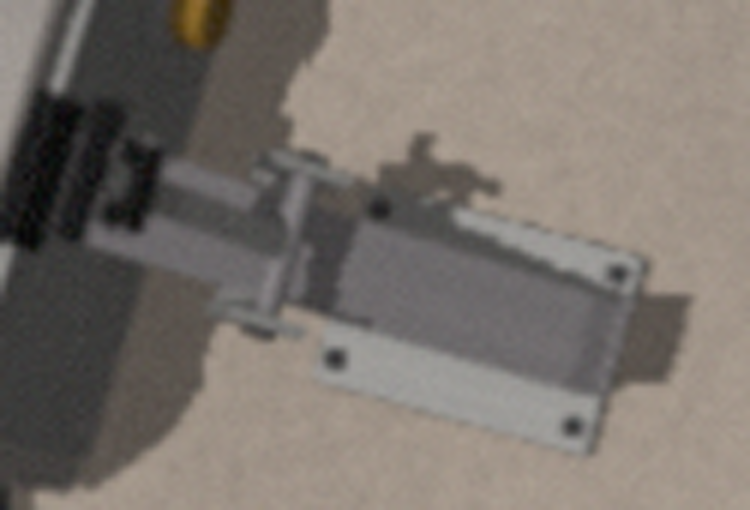

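View pics/side_crop.png

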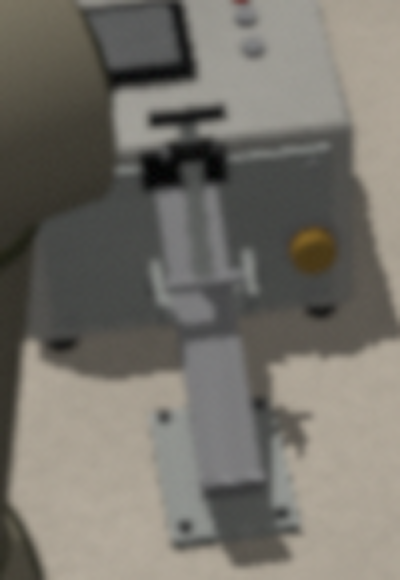

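Run:
```python
from h import *
g=onz("top",[(193,173),(183.3,205.3),(138.2,193.5)],0.012); print(g)
e=g[0]-g[1]; print('width',np.hypot(*e[:2]))
for n in("top","side"):
    f=np.load(n+".npz");C=cloud(n,f['d'])
    # bed seeds
    uv=[(160,177),(170,182),(150,173)] if n=="top" else [(165+215//4,30+400//4),(165+225//4,30+450//4),(165+52,30+370//4)]
    s=np.array([C[v,u] for u,v in uv]);print(n,s)
    # region: plane through iterative
    c=s.mean(0)
    P=C.reshape(-1,3); P=P[np.linalg.norm(P-c,axis=1)<0.12]; P=P[(P[:,2]>0.03)]
    Q=P[np.linalg.norm(P-c,axis=1)<0.03]
    for _ in range(8):
        m=Q.mean(0); nn=np.linalg.svd(Q-m)[2][2]; nn*=np.sign(nn[2]); Q=P[np.abs((P-m)@nn)<0.004]
    print(len(Q),'n',nn,'tilt',np.degrees(np.arccos(nn[2])),'yaw up',np.degrees(np.arctan2(-nn[1],-nn[0])),'rms',np.std((Q-m)@nn))
    ex=np.array([-nn[0],-nn[1],0]); ex/=np.linalg.norm(ex); xs=ex*np.cos(np.pi/6)+[0,0,.5]; ys=np.cross([0,0,1],ex)
    # bed coords relative m
    X=(Q-m)@xs; Y=(Q-m)@ys
    print('X',np.percentile(X,[0,2,98,100]),'Y',np.percentile(Y,[0,2,98,100]),'m',m)
    for a in np.arange(-.06,.12,.02):
        k=(X>a)&(X<a+.02)
        if k.sum()>5: print(round(a,2),Y[k].min(),Y[k].max(),(Y[k].min()+Y[k].max())/2)
    # foot/housing
    print('pin',env.camera_model(n)['origin'])
```

```text
[[0.51923246 0.05971644 0.012     ]
 [0.42578863 0.08582036 0.012     ]
 [0.45920267 0.21724182 0.012     ]]
width 0.09702146542345963
top [[0.49765581 0.13832326 0.08499392]
 [0.48660218 0.11500467 0.06396553]
 [0.50737967 0.16392944 0.09328702]]
934 n [-0.12771936 -0.4772188   0.86945384] tilt 29.60476591722933 yaw up 75.01691972207004 rms 0.0018279942443214512
X [-0.08775769 -0.08315098  0.09440915  0.09958403] Y [-0.03453731 -0.02255367  0.02214264  0.03665426] m [0.49488968 0.15655492 0.09184938]
-0.06 -0.022761341641657037 0.022838161088198833 3.84097232708977e-05
-0.04 -0.023206265128522592 0.022805897434310055 -0.00020018384710626842
-0.02 -0.023382886607385366 0.02243990162030092 -0.00047149249354222315
0.0 -0.02304145475232928 0.02274340942464329 -0.0001490226638429966
0.02 -0.02321870721962986 0.022653949603206536 -0.0002823788082116623
0.04 -0.02309720556391808 0.022294968404372326 -0.00040111857977287793
0.06 -0.023962263875614672 0.02227302559982998 -0.0008446191378923464
0.08 -0.034537305147241674 0.036654258802579956 0.0010584768276691407
pin [ 0.34521956 -0.12792185 
[... 289 characters left out ...]
5503  ] Y [-0.0343517  -0.02355009  0.02307421  0.0347647 ] m [0.49402649 0.15759158 0.09325381]
-0.06 -0.021629475814734962 0.024269951962588854 0.0013202380739269458
-0.04 -0.02148422738608706 0.023817522324972227 0.0011666474694425836
-0.02 -0.022300211146538507 0.023290726731624464 0.0004952577925429781
0.0 -0.023407268906292404 0.021253501103186755 -0.0010768839015528244
0.02 -0.024319408313275545 0.02194238789731242 -0.0011885102079815628
0.04 -0.033700455449410076 0.03327872969511113 -0.00021086287714947374
0.06 -0.03435169760332929 0.03476470409156959 0.00020650324412015142
0.08 -0.026219116870087752 0.019716263577710266 -0.003251426646188743
pin [ 0.11732091 -0.81855617  1.08632299]
```

Run:
```python
from h import *
bt=[]
for n,uv in(("top",(186.1,185.9)),("side",(222.1,151.8))): print(n,onz(n,[uv],0.0829))
yaw=np.radians(75);c,s=np.cos(yaw),np.sin(yaw)
B=np.array([[c*.8660254,-s,-c*.5],[s*.8660254,c,-s*.5],[.5,0,.8660254]])
O=np.array([.4758,.0862,.05])
np.savez("bed.npz",B=B,O=O)
print('bt model',O+B@[0,0,.038])
for n in("top","side"):
    f=np.load(n+".npz");p=f['p'][:,:,::-1].copy()
    s_=6; x,y,w,h=(85,130,125,85) if n=="top" else (165,30,100,100)
    p=p if 1 else p
    C=cloud(n,f['d']).reshape(-1,3); L=(C-O)@B; 
    k=(L[:,0]<0.02)&(L[:,0]>-.02)&(np.abs(L[:,1])<.03)&(L[:,2]>.012)&(L[:,2]<.06); print(n,k.sum(),'backstop pts x',np.percentile(L[k,0],[0,10,50,90,100]),'y',np.percentile(L[k,1],[0,50,100]),'z',L[k,2].max())
    k=(L[:,0]<0.11)&(L[:,0]>.02)&(np.abs(L[:,1])<.015)&(abs(L[:,2])<.02);print('surf z',L[k,2].mean(),L[k,2].std())
    k=(L[:,0]<0.11)&(L[:,0]>.02)&(np.abs(L[:,1])<.04)&(abs(L[:,2])<.006);print('y ext',np.percentile(L[k,1],[0,1,99,100]))
    im=cv2.resize(p[y:y+h,x:x+w],None,fx=s_,fy=s_,interpolation=cv2.INTER_CUBIC)
    def line(pts,col):
        q=(proj(n,[O+B@np.array(a) for a in pts])-[x,y]+.5)*s_
        cv2.polylines(im,[q.astype(int).reshape(-1,1,2)],False,col,1)
    line([(0,-.023,0),(.13,-.023,0),(.13,.023,0),(0,.023,0),(0,-.023,0),(0,-.023,.038),(0,.023,.038),(0,.023,0)],(0,0,255))
    line([(-.006,-.023,.038),(-.006,.023,.038)],(0,255,0)); line([(.15,-.035,.033),(.15,.035,.033)],(255,0,0))
    cv2.imwrite(f"pics/{n}_fit.png",im)
```

```text
top [[0.47381608 0.06693223 0.0829    ]]
side [[0.46218221 0.0568223  0.0829    ]]
bt model [0.47088244 0.06784741 0.08290897]
top 86 backstop pts x [-0.00803448 -0.00593841 -0.00262495 -0.00122745 -0.00044748] y [-2.30603727e-02  4.91092346e-05  2.29123895e-02] z 0.04276537928193381
surf z -7.54523414708353e-05 0.002348537245872369
y ext [-0.0236142  -0.02302943  0.02237144  0.02277845]
side 61 backstop pts x [-0.00792424 -0.00665151 -0.00509359 -0.00147962  0.00044516] y [-0.01991547  0.00137805  0.02427002] z 0.041668013896917204
surf z 0.0005310836827329031 0.0028234348976862917
y ext [-0.02221758 -0.02156141  0.02363897  0.02406359]
```

View pics/top_fit.png

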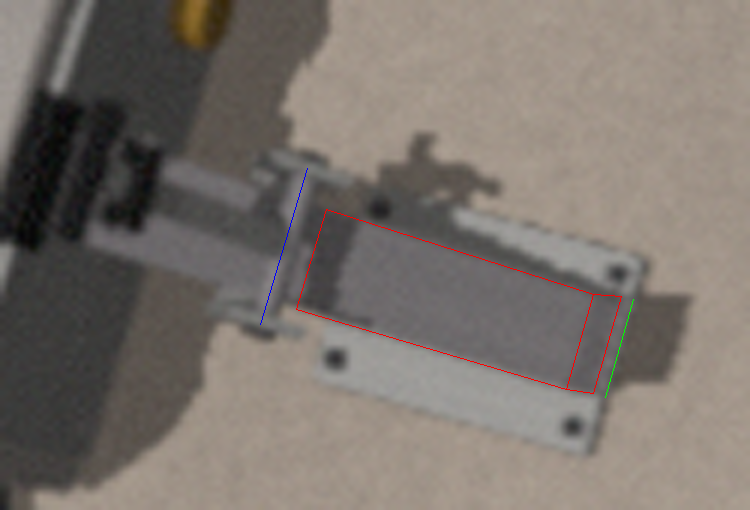

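View pics/side_fit.png

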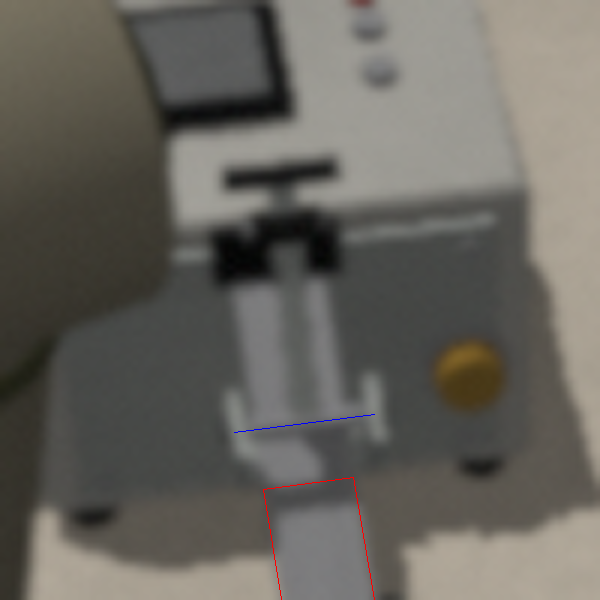

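```bash
cat >> h.py <<'E'
f=np.load("bed.npz"); B=f['B']; O=f['O']
def plan(Pt,Rt):
    "prints shift (current tool axes), turn rotvec (current tool axes) to reach target; translation-first"
    s=env.read_state(); Rc=R.from_rotvec(s['tool_rot']).as_matrix(); p=s['position']
    d=Rc.T@(np.array(Pt)-p); r=R.from_matrix(Rc.T@Rt).as_rotvec()
    print('t %.2f'%s['time'],'tcp',p.round(4),'bed',((p-O)@B).round(4),'w %.3f'%s['gripper_width'],'F',s['ft_force'].round(2),'q',s['joint_pos'].round(2))
    print('shift',d.round(4),'turn',r.round(4),'deg',np.degrees(np.linalg.norm(r)).round(1))
    return d,r
def down(jaw_deg,):
    a=np.radians(jaw_deg); z=np.array([np.cos(a),np.sin(a),0]); y=np.array([0,0,-1.]); return np.c_[np.cross(y,z),y,z]
def bedR(sg=1):
    y=-B[:,2]; z=sg*B[:,1]; return np.c_[np.cross(y,z),y,z]
E
python3 - <<'E'
from h import *
print(R.from_rotvec(env.read_state()['tool_rot']).as_matrix().round(3))
for j in (79,259): print(j);plan([.441,-.063,.1],down(j))
for j in (67,247): print(j);plan([.617,-.228,.1],down(j))
for s in (1,-1): plan(O+B@[.06,0,.1],bedR(s))
E
```

```text
[[-0.95   0.     0.311]
 [-0.311 -0.    -0.95 ]
 [-0.    -1.     0.   ]]
79
t 1.10 tcp [ 0.1713 -0.5226  0.2387] bed [-0.4832  0.1365  0.4969] w 0.999 F [ 0.5  -0.32 -0.42] q [-1.47  0.38  1.3   0.    1.46 -0.22]
shift [-0.3994  0.1387 -0.3528] turn [-0.     -2.6328  0.    ] deg 150.9
259
t 1.10 tcp [ 0.1713 -0.5226  0.2387] bed [-0.4832  0.1365  0.4969] w 0.999 F [ 0.5  -0.32 -0.42] q [-1.47  0.38  1.3   0.    1.46 -0.22]
shift [-0.3994  0.1387 -0.3528] turn [-0.      0.5088 -0.    ] deg 29.1
67
t 1.10 tcp [ 0.1713 -0.5226  0.2387] bed [-0.4832  0.1365  0.4969] w 0.999 F [ 0.5  -0.32 -0.42] q [-1.47  0.38  1.3   0.    1.46 -0.22]
shift [-0.5153  0.1387 -0.1411] turn [-0.     -2.4234  0.    ] deg 138.9
247
t 1.10 tcp [ 0.1713 -0.5226  0.2387] bed [-0.4832  0.1365  0.4969] w 0.999 F [ 0.5  -0.32 -0.42] q [-1.47  0.38  1.3   0.    1.46 -0.22]
shift [-0.5153  0.1387 -0.1411] turn [-0.      0.7182 -0.    ] deg 41.1
t 1.10 tcp [ 0.1713 -0.5226  0.2387] bed [-0.4832  0.1365  0.4969] w 0.999 F [ 0.5  -0.32 -0.42] q [-1.47  0.38  1.3   0.    1.46 -0.22]
shift [-0.48    0.0721 -0.4853] turn [-0.5603  2.0912 -0.3033] deg 125.3
t 1.10 tcp [ 0.1713 -0.5226  0.2387] bed [-0.4832  0.1365  0.4969] w 0.999 F [ 0.5  -0.32 -0.42] q [-1.47  0.38  1.3   0.    1.46 -0.22]
shift [-0.48    0.0721 -0.4853] turn [-0.2596 -0.9687  0.4795] deg 63.7
```

```bash
python3 -m handwheel '[[[-0.0368,0,-0.0101,0,0,0,0.088],[-0.0368,0,-0.0101,0,0,0,0.088],[-0.0368,0,-0.0101,0,0,0,0.088],[-0.0368,0,-0.0101,0,0,0,0.088],[-0.0368,0,-0.0101,0,0,0,0.088],[-0.0368,0,-0.0101,0,0,0,0.088],[-0.0368,0,-0.0101,0,0,0,0.088],[-0.0368,0,-0.0101,0,0,0,0.088],[-0.0368,0,-0.0101,0,0,0,0.088],[-0.0368,0,-0.0101,0,0,0,0.088],[-0.0368,0,-0.0101,0,0,0,0.088],[-0.0368,0,-0.0101,0,0,0,0.088]]]'; python3 -m handwheel '[[[-0.0368,0,-0.0101,0,0,0,0.088],[-0.0368,0,-0.0101,0,0,0,0.088],[0,0.01,0,0,0.1197,0,0.088],[0,0.02,0,0,0.1197,0,0.088],[0,0.03,0,0,0.1197,0,0.088],[0,0.03,0,0,0.1197,0,0.088],[0,0.03,0,0,0.1197,0,0.088],[0,0.02,0,0,0.1197,0,0.088],[0,0,0,0,0,0,0.088]]]'
python3 - <<'E'
from h import *
plan([.6165,-.2275,.005],down(247))
p,d=env.camera("top"); cv2.imwrite("pics/t1.png",p[:,:,::-1])
E
```

```text
time: 2.1
position: [0.5546, -0.2685, 0.2388]
tool_rot: [-0.328, 2.05, -2.05]
ft_force: [1.0, 0.2, 0.0]
gripper_width: 0.999
time: 2.85
position: [0.6151, -0.2268, 0.0941]
tool_rot: [-0.402, -1.998, 1.992]
ft_force: [-0.1, 0.0, -0.1]
gripper_width: 0.996
t 2.85 tcp [ 0.6151 -0.2268  0.0941] bed [-0.2086 -0.2155  0.1713] w 0.996 F [-0.14  0.03 -0.13] q [-0.53  0.69  1.18 -0.    1.28  1.44]
shift [-0.0023  0.0891  0.0002] turn [ 0.001  -0.0043  0.0083] deg 0.5
```

View pics/t1.png

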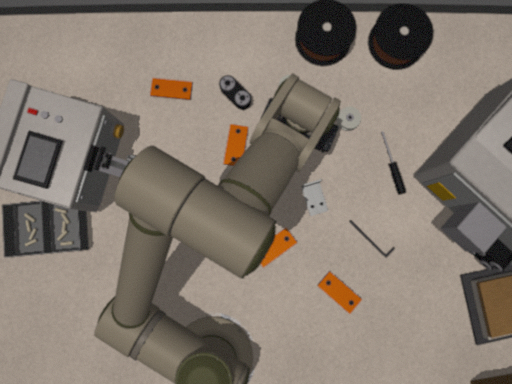

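```bash
python3 -m handwheel '[[[-0.002,0.025,0,0,0,0,0.088],[0,0.03,0,0,0,0,0.088],[0,0.02,0,0,0,0,0.088],[0,0.008,0,0,0,0,0.088],[0,0.006,0,0,0,0,0.088],[0,0,0,0,0,0,0.088]]]'
python3 - <<'E'
from h import *
plan([.6165,-.2275,.005],down(247))
p,d=env.camera("side"); cv2.imwrite("pics/s2.png",cv2.resize(p[130:300,230:430,::-1],None,fx=4,fy=4)[:600])
E
```

```text
time: 3.4
position: [0.6192, -0.2288, 0.0105]
tool_rot: [-0.407, -2.002, 2.003]
ft_force: [-0.3, -0.2, -0.2]
gripper_width: 1.0
t 3.40 tcp [ 0.6192 -0.2288  0.0105] bed [-0.2511 -0.22    0.0994] w 1.000 F [-0.32 -0.19 -0.17] q [-0.53  0.79  1.24  0.    1.11  1.44]
shift [ 0.003   0.0055 -0.0002] turn [-0.0001  0.0017 -0.0011] deg 0.1
```

View pics/s2.png

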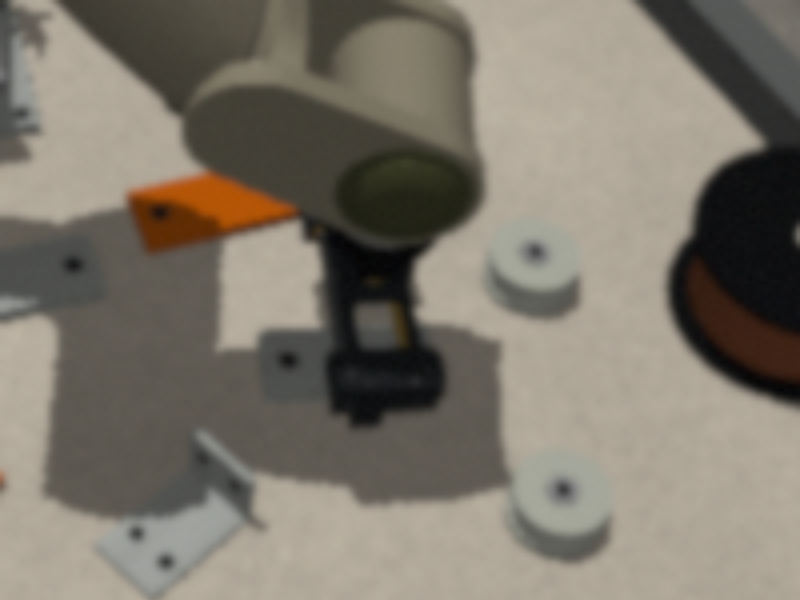

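```bash
python3 -m handwheel '[[[0.002,0.003,0,0,0,0,0.088],[0,0.002,0,0,0,0,0.088],[0,0,0,0,0,0,0.088],[0,0,0,0,0,0,0.045],[0,0,0,0,0,0,0.045],[0,0,0,0,0,0,0.045],[0,0,0,0,0,0,0.045],[0,0,0,0,0,0,0.045],[0,0,0,0,0,0,0.045],[0,0,0,0,0,0,0.045]]]' 25
python3 - <<'E'
from h import *
plan([.6165,-.2275,.005],down(247))
E
```

```text
time: 4.28
position: [0.6169, -0.2276, 0.0048]
tool_rot: [-0.407, -2.001, 2.001]
ft_force: [0.3, 0.0, -0.3]
gripper_width: 0.607
t 4.28 tcp [ 0.6169 -0.2276  0.0048] bed [-0.2534 -0.2175  0.0942] w 0.607 F [ 0.29  0.05 -0.27] q [-0.53  0.79  1.25  0.    1.09  1.44]
shift [ 0.0004 -0.0002  0.0001] turn [ 0.0003  0.0001 -0.0001] deg 0.0
```

```bash
python3 -m handwheel '[[[0,-0.02,0,0,0,0,0.045],[0,-0.035,0,0,0,0,0.045],[0,-0.04,0,0,0,0,0.045],[0,-0.04,0,0,0,0,0.045],[0,-0.03,0,0,0,0,0.045],[0,-0.01,0,0,0,0,0.045],[0,0,0,0,0,0,0.045]]]'
python3 - <<'E'
from h import *
d,r=plan(O+B@[.065,0,.10],bedR(-1)); print(r/14)
p,d=env.camera("side"); cv2.imwrite("pics/s3.png",p[:,:,::-1])
E
```

```text
time: 4.87
position: [0.6174, -0.2281, 0.1818]
tool_rot: [-0.411, -2.001, 2.004]
ft_force: [-0.4, 0.1, -3.2]
gripper_width: 0.609
t 4.87 tcp [ 0.6174 -0.2281  0.1818] bed [-0.1653 -0.2181  0.2476] w 0.609 F [-0.41  0.06 -3.19] q [-0.53  0.61  1.06 -0.    1.46  1.44]
shift [ 0.2541  0.0114 -0.2402] turn [-0.4506 -1.6657  0.3857] deg 101.3
[-0.03218596 -0.11897716  0.0275528 ]
```

View pics/s3.png

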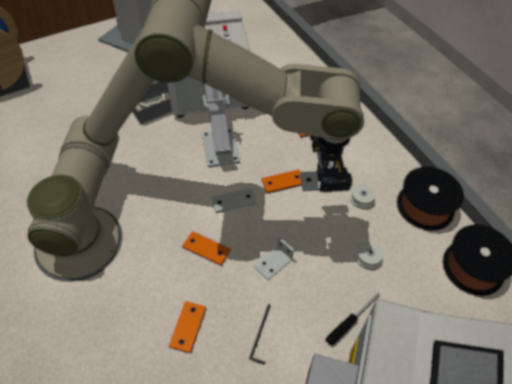

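```bash
python3 -m handwheel '[[[0,0,0,-0.03,-0.111,0.0257,0.045],[0,0,0,-0.03,-0.111,0.0257,0.045],[0,0,0,-0.03,-0.111,0.0257,0.045],[0,0,0,-0.03,-0.111,0.0257,0.045],[0,0,0,-0.03,-0.111,0.0257,0.045],[0,0,0,-0.03,-0.111,0.0257,0.045],[0,0,0,-0.03,-0.111,0.0257,0.045],[0,0,0,-0.03,-0.111,0.0257,0.045],[0,0,0,-0.03,-0.111,0.0257,0.045],[0,0,0,-0.03,-0.111,0.0257,0.045],[0,0,0,-0.03,-0.111,0.0257,0.045],[0,0,0,-0.03,-0.111,0.0257,0.045]]]'; python3 -m handwheel '[[[0,0,0,-0.03,-0.111,0.0257,0.045],[0,0,0,-0.03,-0.111,0.0257,0.045],[0,0,0,-0.03,-0.111,0.0257,0.045],[0,0,0,0,0,0,0.045]]]'
python3 - <<'E'
from h import *
d,r=plan(O+B@[.065,0,.10],bedR(-1)); print(r/14)
E
```

```text
time: 5.92
position: [0.6159, -0.2274, 0.1762]
tool_rot: [-0.489, 1.762, -1.282]
ft_force: [1.0, 0.2, -2.0]
gripper_width: 0.606
time: 6.25
position: [0.6162, -0.2281, 0.1755]
tool_rot: [-0.639, 1.548, -1.007]
ft_force: [-0.2, 0.6, -3.7]
gripper_width: 0.606
t 6.25 tcp [ 0.6162 -0.2281  0.1755] bed [-0.1687 -0.217   0.2423] w 0.606 F [-0.2   0.64 -3.7 ] q [-0.71  0.69  1.03  0.47  1.67 -0.46]
shift [-0.2324  0.1451 -0.2165] turn [ 0.0087 -0.0034 -0.0039] deg 0.6
[ 0.00062353 -0.00024224 -0.0002756 ]
```

```bash
python3 -m handwheel '[[[-0.0194,0.0121,-0.018,0,0,0,0.045],[-0.0194,0.0121,-0.018,0,0,0,0.045],[-0.0194,0.0121,-0.018,0,0,0,0.045],[-0.0194,0.0121,-0.018,0,0,0,0.045],[-0.0194,0.0121,-0.018,0,0,0,0.045],[-0.0194,0.0121,-0.018,0,0,0,0.045],[-0.0194,0.0121,-0.018,0,0,0,0.045],[-0.0194,0.0121,-0.018,0,0,0,0.045],[-0.0194,0.0121,-0.018,0,0,0,0.045],[-0.0194,0.0121,-0.018,0,0,0,0.045],[-0.0194,0.0121,-0.018,0,0,0,0.045],[-0.0194,0.0121,-0.018,0,0,0,0.045]]]'; python3 -m handwheel '[[[0,0,0,0,0,0,0.045],[0,0,0,0,0,0,0.045]]]'
python3 - <<'E'
from h import *
d,r=plan(O+B@[.065,0,.10],bedR(-1)); print(r/14)
for n in("side","top"):
    p,d=env.camera(n); x,y=(150,60) if n=="side" else (85,110)
    cv2.imwrite(f"pics/{n}4.png",cv2.resize(p[y:y+150,x:x+200,::-1],None,fx=4,fy=4,interpolation=cv2.INTER_CUBIC)); np.savez(f"{n}4.npz",p=p,d=d)
E
```

```text
time: 7.25
position: [0.4777, 0.0944, 0.1699]
tool_rot: [-0.638, 1.549, -1.015]
ft_force: [0.3, 0.8, -3.0]
gripper_width: 0.609
time: 7.42
position: [0.478, 0.0942, 0.1704]
tool_rot: [-0.639, 1.547, -1.013]
ft_force: [0.0, -0.3, -2.7]
gripper_width: 0.61
t 7.42 tcp [0.478  0.0942 0.1704] bed [ 6.740e-02 -1.000e-04  1.001e-01] w 0.610 F [ 0.02 -0.33 -2.69] q [-0.33  0.32  1.73  0.57  1.2  -0.3 ]
shift [ 0.0024  0.0001 -0.0001] turn [ 0.0055 -0.0052  0.0003] deg 0.4
[ 3.91426288e-04 -3.74810652e-04  2.04804261e-05]
```

View pics/side4.png

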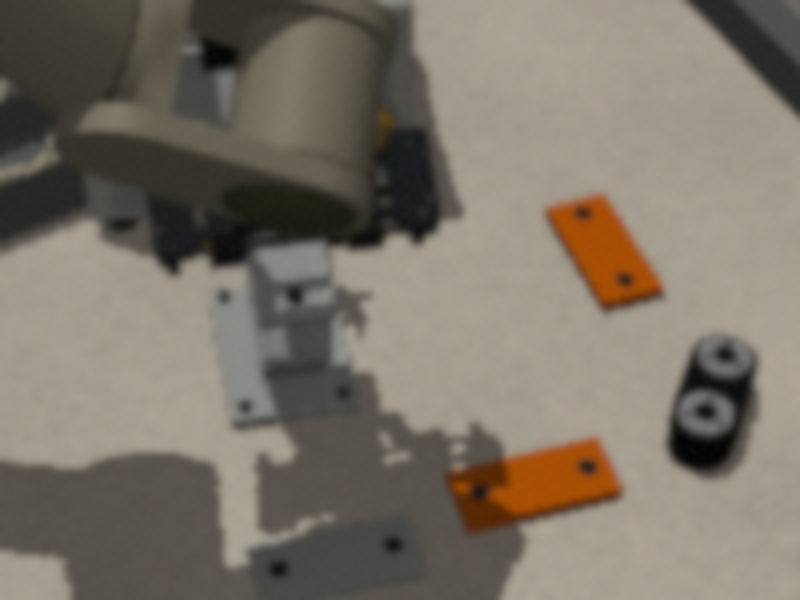

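View pics/top4.png

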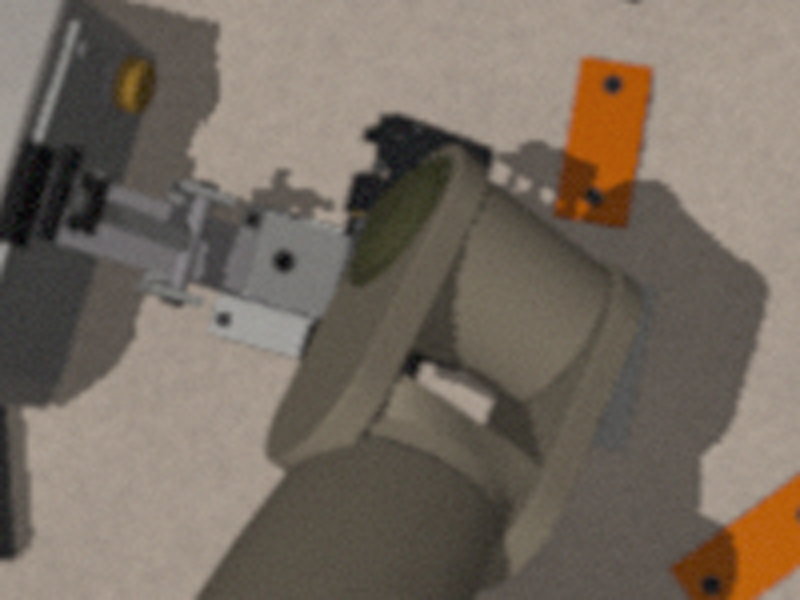

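Run:
```python
from h import *
for n in("top","side"):
    f=np.load(n+"4.npz"); L=(cloud(n,f['d']).reshape(-1,3)-O)@B
    k=(L[:,2]>.098)&(L[:,2]<.116)&(abs(L[:,1])<.04)&(L[:,0]>-.02)&(L[:,0]<.15)
    if n=="side": k=k&(L[:,0]<.04)
    else: k=k&(L[:,0]>.09)
    Q=L[k]; print(n,k.sum(),'x',np.percentile(Q[:,0],[0,2,50,98,100]),'y',np.percentile(Q[:,1],[0,2,50,98,100]),'z',np.percentile(Q[:,2],[0,10,50,90,100]))
    A=np.c_[Q[:,0],Q[:,1],np.ones(len(Q))]; print(np.linalg.lstsq(A,Q[:,2],rcond=None)[0])
```

```text
top 332 x [0.09019466 0.09107909 0.10902101 0.12553628 0.12611872] y [-0.02920109 -0.02794474 -0.00156626  0.02398921  0.02476403] z [0.09939067 0.10478527 0.10732399 0.11025959 0.11303074]
[-0.03763994  0.00348067  0.11146116]
side 245 x [0.00598273 0.00648915 0.02226286 0.03940631 0.03998379] y [-0.02691291 -0.02536587  0.00116708  0.02666787  0.02768887] z [0.0981916  0.10477353 0.10786798 0.11160336 0.11473663]
[0.06038034 0.00487362 0.10661   ]
```

```bash
python3 -m handwheel '[[[0,0.02,-0.001,0,0,0,0.045],[0,0.025,0,0,0,0,0.045],[0,0.02,0,0,0,0,0.045],[0,0.012,0,0,0,0,0.045],[0,0.007,0,0,0,0,0.045],[0,0.003,0,0,0,0,0.045],[0,0,0,0,0,0,0.045],[0,0,0,0,0,0,0.045]]]'
python3 - <<'E'
from h import *
plan(O+B@[.0675,0.001,.0065],bedR(-1)); s=env.read_state(); print('Fbed',s['ft_force']@B)
E
```

```text
time: 8.18
position: [0.4899, 0.135, 0.0965]
tool_rot: [-0.637, 1.543, -1.014]
ft_force: [-0.2, 0.2, -3.2]
gripper_width: 0.61
t 8.18 tcp [0.4899 0.135  0.0965] bed [ 0.0672 -0.001   0.0149] w 0.610 F [-0.21  0.19 -3.18] q [-0.23  0.45  1.8   0.65  0.98 -0.36]
shift [-0.0003  0.0084 -0.002 ] turn [ 0.0021 -0.0033 -0.0007] deg 0.2
Fbed [-1.47590734  0.25142982 -2.81578316]
```

```bash
python3 -m handwheel '[[[0,0.003,-0.001,0,0,0,0.045],[0,0.002,-0.001,0,0,0,0.045],[0,0.002,0,0,0,0,0.045],[0,0,0,0,0,0,0.045],[0,0,0,0,0,0,0.045]]]'
python3 - <<'E'
from h import *
plan(O+B@[.0675,0.001,.0065],bedR(-1)); s=env.read_state(); print('Fbed',s['ft_force']@B)
E
```

```text
time: 8.6
position: [0.4884, 0.1395, 0.0902]
tool_rot: [-0.638, 1.543, -1.013]
ft_force: [0.6, -0.7, -2.2]
gripper_width: 0.609
t 8.60 tcp [0.4884 0.1395 0.0902] bed [0.0675 0.0016 0.0074] w 0.609 F [ 0.55 -0.72 -2.21] q [-0.22  0.46  1.81  0.65  0.96 -0.36]
shift [-0.      0.0009  0.0006] turn [ 0.0031 -0.0026 -0.0008] deg 0.2
Fbed [-1.58480369 -0.72003683 -1.63721827]
```

```bash
python3 -m handwheel '[[[0.001,0,0,0,0,0,0.045],[0.001,0,0,0,0,0,0.045],[0.001,0,0,0,0,0,0.045],[0.001,0,0,0,0,0,0.045],[0.001,0,0,0,0,0,0.045],[0,0,0,0,0,0,0.045]]]' 12
python3 - <<'E'
from h import *
plan(O+B@[.0615,0.001,.0065],bedR(-1)); s=env.read_state(); print('Fbed',s['ft_force']@B)
E
python3 -m handwheel '[[[0.001,0,0,0,0,0,0.045],[0.001,0,0,0,0,0,0.045],[0,0,0,0,0,0,0.045]]]' 12
python3 - <<'E'
from h import *
plan(O+B@[.0615,0.001,.0065],bedR(-1)); s=env.read_state(); print('Fbed',s['ft_force']@B)
E
```

```text
time: 9.1
position: [0.4872, 0.1351, 0.0876]
tool_rot: [-0.638, 1.544, -1.013]
ft_force: [-0.1, 0.2, -2.7]
gripper_width: 0.613
t 9.10 tcp [0.4872 0.1351 0.0876] bed [0.0623 0.0016 0.0074] w 0.613 F [-0.05  0.22 -2.67] q [-0.23  0.46  1.81  0.66  0.96 -0.38]
shift [0.0008 0.0009 0.0006] turn [ 0.0032 -0.0029 -0.0007] deg 0.3
Fbed [-1.1620054   0.10806791 -2.40661748]
time: 9.35
position: [0.4869, 0.1337, 0.0868]
tool_rot: [-0.637, 1.544, -1.012]
ft_force: [1.2, 2.3, -1.5]
gripper_width: 0.614
t 9.35 tcp [0.4869 0.1337 0.0868] bed [0.0606 0.0016 0.0075] w 0.614 F [ 1.25  2.33 -1.45] q [-0.23  0.47  1.82  0.66  0.96 -0.38]
shift [-0.0009  0.001   0.0006] turn [ 0.003  -0.0029 -0.0014] deg 0.3
Fbed [ 1.50198913 -0.60033794 -2.54212534]
```

```bash
python3 -m handwheel '[[[0.0005,0.001,0,0,0,0,0.045],[0,0.001,0,0,0,0,0.045],[0,0.0005,0,0,0,0,0.045],[0,0,0,0,0,0,0.045]]]' 12
python3 - <<'E'
from h import *
plan(O+B@[.0615,0.001,.0065],bedR(-1)); s=env.read_state(); print('Fbed',s['ft_force']@B)
E
```

```text
time: 9.68
position: [0.4873, 0.1347, 0.0848]
tool_rot: [-0.637, 1.543, -1.012]
ft_force: [-0.3, 2.2, 6.1]
gripper_width: 0.612
t 9.68 tcp [0.4873 0.1347 0.0848] bed [0.0605 0.0015 0.0053] w 0.612 F [-0.34  2.18  6.12] q [-0.23  0.47  1.82  0.66  0.96 -0.39]
shift [-0.001  -0.0012  0.0005] turn [ 0.0024 -0.0022 -0.0017] deg 0.2
Fbed [4.80267008 0.89592768 4.2944366 ]
```

Touching the bed (about +7 N) and the backstop. Release and withdraw.

```bash
python3 -m handwheel '[[[0,0,0,0,0,0,0.06],[0,0,0,0,0,0,0.075],[0,0,0,0,0,0,0.088],[0,0,0,0,0,0,0.088],[0,0,0,0,0,0,0.088],[0,-0.01,0,0,0,0,0.088],[0,-0.03,0,0,0,0,0.088],[0,-0.03,0,0,0,0,0.088],[0,-0.03,0,0,0,0,0.088],[0,-0.02,0,0,0,0,0.088]]]'
python3 - <<'E'
from h import *
d,r=plan([.441,-.063,.15],down(259))
for n in("side","top"):
    p,d=env.camera(n); x,y=(150,60) if n=="side" else (85,110)
    cv2.imwrite(f"pics/{n}5.png",cv2.resize(p[y:y+150,x:x+200,::-1],None,fx=4,fy=4,interpolation=cv2.INTER_CUBIC)); np.savez(f"{n}5.npz",p=p,d=d)
E
```

```text
time: 10.52
position: [0.4717, 0.0749, 0.1907]
tool_rot: [-0.637, 1.541, -1.015]
ft_force: [0.1, -0.1, -0.4]
gripper_width: 0.998
t 10.52 tcp [0.4717 0.0749 0.1907] bed [0.06   0.001  0.1279] w 0.998 F [ 0.1  -0.12 -0.37] q [-0.37  0.28  1.72  0.55  1.26 -0.31]
shift [ 0.1426 -0.0353  0.0063] turn [ 0.3929  1.462  -0.4195] deg 90.0
```

View pics/side5.png

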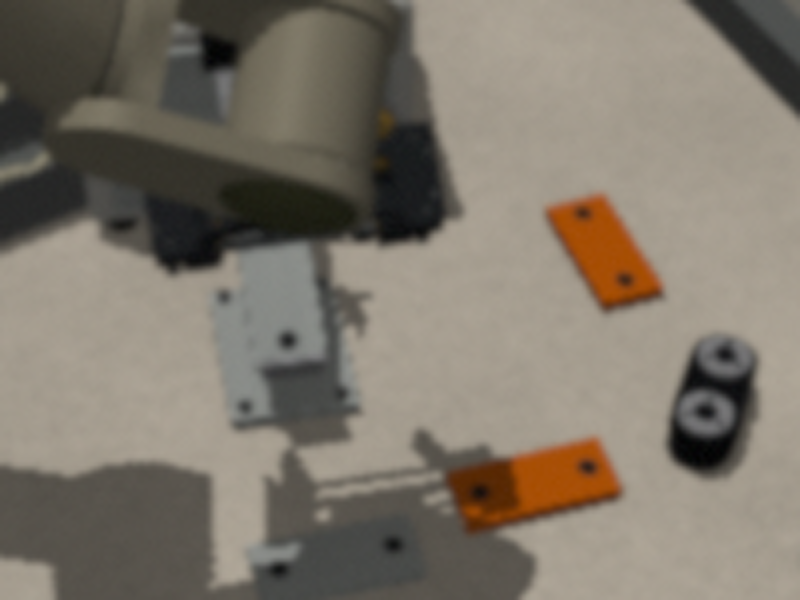

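View pics/top5.png

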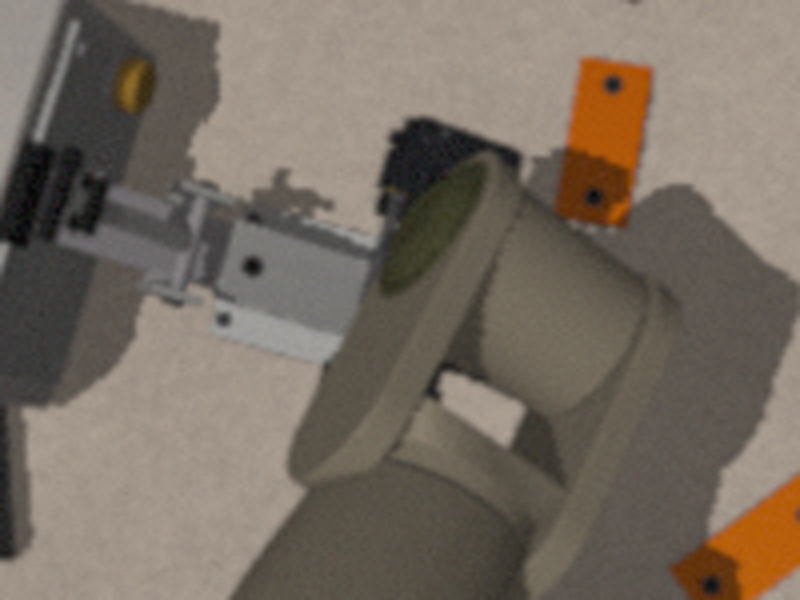

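```bash
python3 - <<'E'
from h import *
for n in("top","side"):
    f=np.load(n+"5.npz"); L=(cloud(n,f['d']).reshape(-1,3)-O)@B
    k=(L[:,2]>.007)&(L[:,2]<.017)&(abs(L[:,1])<.04)&(L[:,0]>.03)&(L[:,0]<.128)
    Q=L[k]; print(n,k.sum(),'x',np.percentile(Q[:,0],[0,2,50,98,100]),'z',np.percentile(Q[:,2],[0,10,50,90,100]))
    A=np.c_[Q[:,0],Q[:,1],np.ones(len(Q))]; print(np.linalg.lstsq(A,Q[:,2],rcond=None)[0])
    for a in np.arange(.03,.12,.015):
        q=Q[(Q[:,0]>a)&(Q[:,0]<a+.015)]
        if len(q)>10: print(round(a,3),q[:,1].min().round(4),q[:,1].max().round(4))
E
python3 -m handwheel '[[[0.03,-0.01,0.001,0,0,0,0.088],[0.04,-0.01,0.002,0,0,0,0.088],[0.04,-0.01,0.002,0,0,0,0.088],[0.033,-0.005,0.001,0,0,0,0.088],[0,0,0,0,0,0,0.088]]]'
python3 - <<'E'
from h import *
d,r=plan([.441,-.063,.15],down(259)); print(r/14)
E
```

```text
top 653 x [0.03007821 0.032118   0.07625791 0.11843244 0.11960664] z [0.00709927 0.00904498 0.01172259 0.01430985 0.0167449 ]
[-0.00662364  0.00055739  0.01223154]
0.03 -0.0262 0.0275
0.045 -0.0261 0.0276
0.06 -0.026 0.0275
0.075 -0.0259 0.0276
0.09 -0.0261 0.0276
0.105 -0.0266 0.0274
side 334 x [0.03002755 0.0315264  0.05953396 0.09141105 0.1021742 ] z [0.00716997 0.00918863 0.01240234 0.01580129 0.01698115]
[ 0.01239171 -0.00141508  0.01170074]
0.03 -0.0248 0.0287
0.045 -0.0246 0.0282
0.06 -0.0236 0.0288
0.075 -0.0245 0.0281
0.09 -0.0238 0.0289
time: 11.03
position: [0.4399, -0.0655, 0.1444]
tool_rot: [-0.636, 1.549, -1.015]
ft_force: [0.3, -1.7, -0.2]
gripper_width: 0.996
t 11.03 tcp [ 0.4399 -0.0655  0.1444] bed [-0.0877 -0.0046  0.1597] w 0.996 F [ 0.31 -1.69 -0.21] q [-0.69  0.36  1.76  0.49  1.29 -0.63]
shift [-0.0051 -0.0035  0.0003] turn [ 0.3969  1.4565 -0.4167] deg 89.7
[ 0.02835188  0.10403475 -0.02976136]
```

```bash
python3 -m handwheel '[[[0,0,0,0.0284,0.104,-0.0298,0.088],[0,0,0,0.0284,0.104,-0.0298,0.088],[0,0,0,0.0284,0.104,-0.0298,0.088],[0,0,0,0.0284,0.104,-0.0298,0.088],[0,0,0,0.0284,0.104,-0.0298,0.088],[0,0,0,0.0284,0.104,-0.0298,0.088],[0,0,0,0.0284,0.104,-0.0298,0.088],[0,0,0,0.0284,0.104,-0.0298,0.088],[0,0,0,0.0284,0.104,-0.0298,0.088],[0,0,0,0.0284,0.104,-0.0298,0.088],[0,0,0,0.0284,0.104,-0.0298,0.088],[0,0,0,0.0284,0.104,-0.0298,0.088]]]';  python3 -m handwheel '[[[0,0,0,0.0284,0.104,-0.0298,0.088],[0,0,0,0.0284,0.104,-0.0298,0.088],[0,0,0,0,0,0,0.088]]]'
python3 - <<'E'
from h import *
d,r=plan([.4405,-.0645,.005],down(259)); print(r/14)
p,d=env.camera("side"); cv2.imwrite("pics/s6.png",cv2.resize(p[100:250,150:350,::-1],None,fx=4,fy=4,interpolation=cv2.INTER_CUBIC))
E
```

```text
time: 12.03
position: [0.4404, -0.0606, 0.1464]
tool_rot: [0.053, 2.232, -2.127]
ft_force: [-0.0, 1.4, 0.6]
gripper_width: 0.998
time: 12.28
position: [0.441, -0.0604, 0.1464]
tool_rot: [-0.203, -2.121, 2.125]
ft_force: [-0.5, -0.7, 0.3]
gripper_width: 0.998
t 12.28 tcp [ 0.441  -0.0604  0.1464] bed [-0.0823 -0.0043  0.1588] w 0.998 F [-0.51 -0.7   0.3 ] q [-0.4   0.3   1.73 -0.    1.11  1.36]
shift [-0.      0.1414  0.0039] turn [-0.0017  0.0029 -0.0018] deg 0.2
[-0.0001223   0.00020959 -0.00012806]
```

View pics/s6.png

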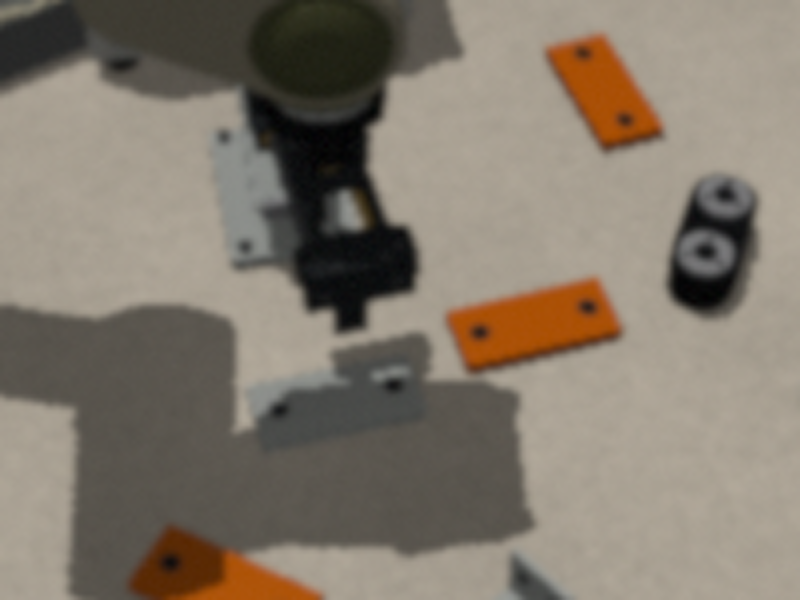

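```bash
python3 -m handwheel '[[[0,0.02,0.004,0,0,0,0.088],[0,0.03,0,0,0,0,0.088],[0,0.035,0,0,0,0,0.088],[0,0.03,0,0,0,0,0.088],[0,0.015,0,0,0,0,0.088],[0,0.007,0,0,0,0,0.088],[0,0,0,0,0,0,0.088],[0,0,0,0,0,0,0.088]]]'
python3 - <<'E'
from h import *
d,r=plan([.4405,-.0645,.005],down(259)); print(r/14)
E
```

```text
time: 13.0
position: [0.4406, -0.0659, 0.0103]
tool_rot: [-0.202, -2.125, 2.127]
ft_force: [0.6, 0.3, 0.3]
gripper_width: 1.0
t 13.00 tcp [ 0.4406 -0.0659  0.0103] bed [-0.155  -0.0054  0.0436] w 1.000 F [0.56 0.34 0.35] q [-0.42  0.54  1.88  0.    0.72  1.34]
shift [ 0.0004  0.0052 -0.0013] turn [-0.0008  0.0064 -0.0039] deg 0.4
[-5.67119226e-05  4.56168801e-04 -2.75956287e-04]
```

```bash
python3 -m handwheel '[[[0,0.003,-0.001,0,0.006,-0.004,0.088],[0,0.0015,0,0,0,0,0.088],[0,0,0,0,0,0,0.088],[0,0,0,0,0,0,0.045],[0,0,0,0,0,0,0.045],[0,0,0,0,0,0,0.045],[0,0,0,0,0,0,0.045],[0,0,0,0,0,0,0.045],[0,0,0,0,0,0,0.045],[0,0,0,0,0,0,0.045]]]' 25
python3 -m handwheel '[[[0,-0.02,0,0,0,0,0.045],[0,-0.035,0,0,0,0,0.045],[0,-0.04,0,0,0,0,0.045],[0,-0.04,0,0,0,0,0.045],[0,-0.03,0,0,0,0,0.045],[0,-0.01,0,0,0,0,0.045],[0,0,0,0,0,0,0.045]]]'
python3 - <<'E'
from h import *
d,r=plan(O+B@[.0675,0.0005,.12],bedR(-1)); print(r/14)
E
```

```text
time: 13.83
position: [0.4406, -0.0648, 0.0053]
tool_rot: [-0.204, -2.119, 2.121]
ft_force: [-0.0, 2.2, 2.4]
gripper_width: 0.609
time: 14.42
position: [0.4416, -0.0651, 0.1826]
tool_rot: [-0.209, -2.119, 2.125]
ft_force: [0.5, 0.1, -1.7]
gripper_width: 0.607
t 14.42 tcp [ 0.4416 -0.0651  0.1826] bed [-0.0679 -0.0061  0.1923] w 0.607 F [ 0.5   0.14 -1.69] q [-0.41  0.25  1.67 -0.    1.22  1.35]
shift [-0.004  -0.0054 -0.1535] turn [-0.3974 -1.4631  0.4188] deg 90.1
[-0.02838498 -0.10450986  0.02991735]
```

Gripped and lifted; turn in place.

```bash
python3 -m handwheel '[[[0,0,0,-0.0284,-0.1045,0.03,0.045],[0,0,0,-0.0284,-0.1045,0.03,0.045],[0,0,0,-0.0284,-0.1045,0.03,0.045],[0,0,0,-0.0284,-0.1045,0.03,0.045],[0,0,0,-0.0284,-0.1045,0.03,0.045],[0,0,0,-0.0284,-0.1045,0.03,0.045],[0,0,0,-0.0284,-0.1045,0.03,0.045],[0,0,0,-0.0284,-0.1045,0.03,0.045],[0,0,0,-0.0284,-0.1045,0.03,0.045],[0,0,0,-0.0284,-0.1045,0.03,0.045],[0,0,0,-0.0284,-0.1045,0.03,0.045],[0,0,0,-0.0284,-0.1045,0.03,0.045]]]';  python3 -m handwheel '[[[0,0,0,-0.0284,-0.1045,0.03,0.045],[0,0,0,-0.0284,-0.1045,0.03,0.045],[0,0,0,0,0,0,0.045]]]'
python3 - <<'E'
from h import *
d,r=plan(O+B@[.0685,0.0005,.10],bedR(-1))
E
```

```text
time: 15.42
position: [0.4401, -0.0646, 0.1788]
tool_rot: [-0.557, 1.679, -1.188]
ft_force: [-0.7, 0.5, -1.9]
gripper_width: 0.61
time: 15.67
position: [0.4406, -0.0652, 0.1785]
tool_rot: [-0.639, 1.546, -1.007]
ft_force: [-0.2, -1.3, -2.0]
gripper_width: 0.606
t 15.67 tcp [ 0.4406 -0.0652  0.1785] bed [-0.0703 -0.0052  0.189 ] w 0.606 F [-0.18 -1.25 -2.01] q [-0.69  0.31  1.71  0.48  1.38 -0.59]
shift [-0.1385  0.0895 -0.0053] turn [ 0.0069 -0.0019 -0.0037] deg 0.5
```

```bash
python3 -m handwheel '[[[-0.02,0.0125,-0.001,0.001,0,-0.001,0.045],[-0.025,0.016,-0.001,0.001,0,-0.001,0.045],[-0.025,0.016,-0.001,0.001,0,-0.001,0.045],[-0.025,0.016,-0.001,0.001,0,0,0.045],[-0.025,0.016,-0.001,0.001,0,0,0.045],[-0.0185,0.013,0,0,0,0,0.045],[0,0,0,0,0,0,0.045],[0,0,0,0,0,0,0.045]]]'
python3 - <<'E'
from h import *
d,r=plan(O+B@[.0685,0.0005,.10],bedR(-1))
for n in("top","side"):
    p,D=env.camera(n); L=(cloud(n,D).reshape(-1,3)-O)@B
    k=(L[:,2]>.100)&(L[:,2]<.116)&(abs(L[:,1])<.04)&(L[:,0]>-.02)&(L[:,0]<.15)
    k&= (L[:,0]<.04) if n=="side" else (L[:,0]>.09)
    Q=L[k]; print(n,k.sum(),'x',np.percentile(Q[:,0],[0,2,50,98,100]),'y',np.percentile(Q[:,1],[0,2,50,98,100]),'z',np.percentile(Q[:,2],[0,10,50,90,100]))
    A=np.c_[Q[:,0],Q[:,1],np.ones(len(Q))]; print(np.linalg.lstsq(A,Q[:,2],rcond=None)[0])
    x,y=(150,60) if n=="side" else (85,110)
    cv2.imwrite(f"pics/{n}7.png",cv2.resize(p[y:y+150,x:x+200,::-1],None,fx=4,fy=4,interpolation=cv2.INTER_CUBIC))
E
```

```text
time: 16.33
position: [0.4781, 0.0965, 0.1711]
tool_rot: [-0.638, 1.543, -1.017]
ft_force: [0.3, -0.5, -1.5]
gripper_width: 0.609
t 16.33 tcp [0.4781 0.0965 0.1711] bed [0.0697 0.0005 0.0996] w 0.609 F [ 0.3  -0.5  -1.51] q [-0.32  0.32  1.73  0.57  1.19 -0.29]
shift [ 0.0012 -0.0004 -0.    ] turn [ 0.0008 -0.0042  0.0022] deg 0.3
top 353 x [0.09012375 0.09072768 0.10987708 0.12791822 0.1289264 ] y [-0.02783243 -0.02678649 -0.00022333  0.02557488  0.02645137] z [0.10030427 0.10364944 0.10582968 0.10827654 0.11184323]
[-0.01342493 -0.00098144  0.10738364]
side 228 x [0.00783209 0.00809788 0.02367827 0.03920329 0.03997998] y [-0.02665859 -0.02544263  0.00105033  0.02681535  0.02752351] z [0.10011916 0.10375077 0.10765794 0.11091656 0.11430633]
[0.02796523 0.00290988 0.10684984]
```

View pics/top7.png

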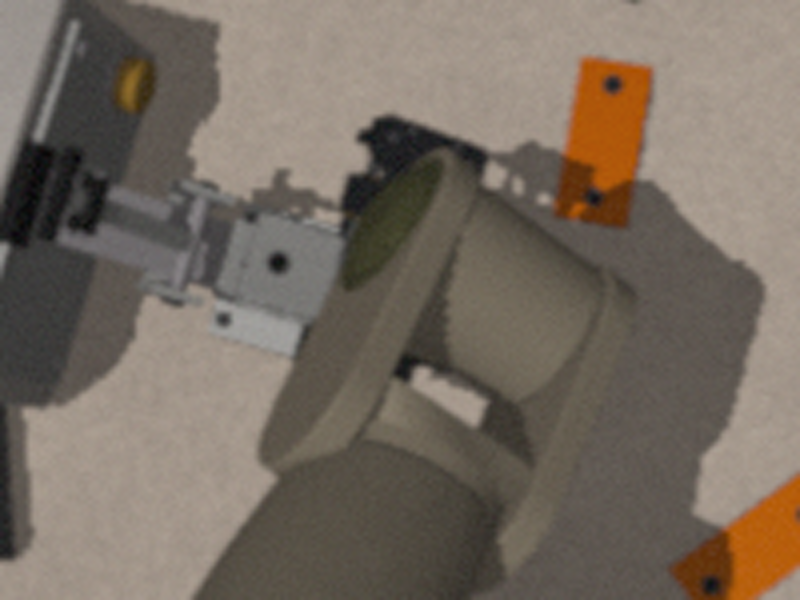

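View pics/side7.png

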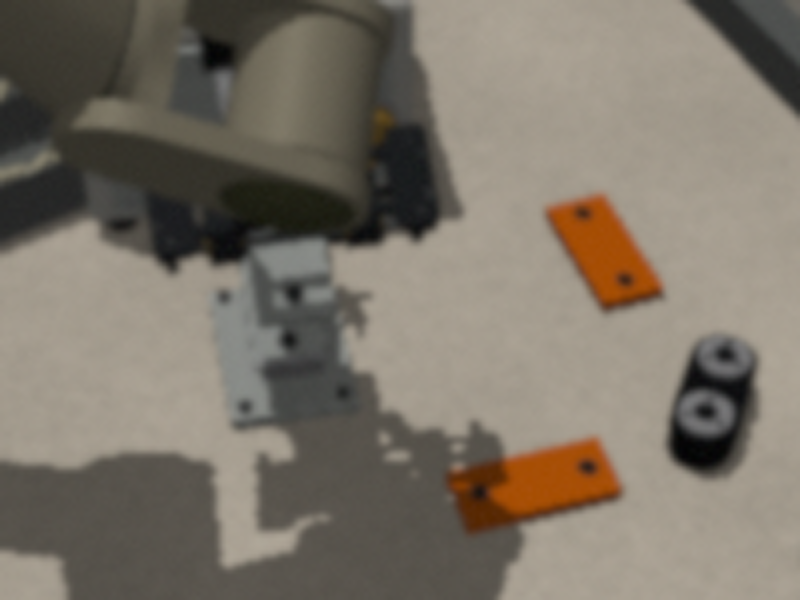

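```bash
python3 -m handwheel '[[[0.001,0.015,0,0,0,0,0.045],[0,0.02,0,0,0,0,0.045],[0,0.02,0,0,0,0,0.045],[0,0.012,0,0,0,0,0.045],[0,0.007,0,0,0,0,0.045],[0,0.003,0,0,0,0,0.045],[0,0,0,0,0,0,0.045],[0,0,0,0,0,0,0.045]]]'
python3 - <<'E'
from h import *
plan(O+B@[.0675,0.001,.0195],bedR(-1)); s=env.read_state(); print('Fbed',s['ft_force']@B)
E
```

```text
time: 17.1
position: [0.4889, 0.1313, 0.1052]
tool_rot: [-0.636, 1.54, -1.018]
ft_force: [0.3, -0.8, -2.1]
gripper_width: 0.609
t 17.10 tcp [0.4889 0.1313 0.1052] bed [ 0.0682 -0.001   0.0243] w 0.609 F [ 0.29 -0.84 -2.06] q [-0.24  0.43  1.79  0.63  1.   -0.35]
shift [ 0.0007  0.0048 -0.002 ] turn [-0.0022 -0.0031  0.0012] deg 0.2
Fbed [-1.67075772 -0.49427658 -1.41551625]
```

```bash
python3 -m handwheel '[[[0,0.002,-0.001,0,0,0,0.045],[0,0.0015,-0.001,0,0,0,0.045],[0,0.001,0,0,0,0,0.045],[0.001,0,0,0,0,0,0.045],[0.001,0,0,0,0,0,0.045],[0.001,0,0,0,0,0,0.045],[0.001,0,0,0,0,0,0.045],[0,0,0,0,0,0,0.045],[0,0,0,0,0,0,0.045]]]' 12
python3 - <<'E'
from h import *
plan(O+B@[.0605,0.001,.0195],bedR(-1)); s=env.read_state(); print('Fbed',s['ft_force']@B)
E
```

```text
time: 17.85
position: [0.4864, 0.1311, 0.0989]
tool_rot: [-0.636, 1.541, -1.017]
ft_force: [0.4, -0.4, -1.2]
gripper_width: 0.613
t 17.85 tcp [0.4864 0.1311 0.0989] bed [0.0644 0.0014 0.0193] w 0.613 F [ 0.44 -0.36 -1.2 ] q [-0.24  0.44  1.81  0.64  0.98 -0.36]
shift [ 0.0039 -0.0002  0.0004] turn [-0.0012 -0.0027  0.0011] deg 0.2
Fbed [-0.8020471  -0.52267697 -0.92170733]
```

```bash
python3 -m handwheel '[[[0.001,0,0,0,0,0,0.045],[0.001,0,0,0,0,0,0.045],[0.001,0,0,0,0,0,0.045],[0.0005,0,0,0,0,0,0.045],[0,0,0,0,0,0,0.045]]]' 12
python3 - <<'E'
from h import *
plan(O+B@[.0605,0.001,.0195],bedR(-1)); s=env.read_state(); print('Fbed',s['ft_force']@B)
E
python3 -m handwheel '[[[0.001,0,0,0,0,0,0.045],[0,0,0,0,0,0,0.045]]]' 12
python3 - <<'E'
from h import *
plan(O+B@[.0605,0.001,.0195],bedR(-1)); s=env.read_state(); print('Fbed',s['ft_force']@B)
E
```

```text
time: 18.27
position: [0.4856, 0.1282, 0.0971]
tool_rot: [-0.636, 1.541, -1.017]
ft_force: [0.1, 0.3, -2.1]
gripper_width: 0.612
t 18.27 tcp [0.4856 0.1282 0.0971] bed [0.0609 0.0014 0.0193] w 0.612 F [ 0.11  0.25 -2.13] q [-0.25  0.44  1.81  0.64  0.98 -0.37]
shift [ 0.0004 -0.0002  0.0004] turn [-0.0012 -0.0027  0.001 ] deg 0.2
Fbed [-0.82498702 -0.04370585 -1.97991527]
time: 18.43
position: [0.4856, 0.128, 0.0971]
tool_rot: [-0.635, 1.541, -1.016]
ft_force: [1.5, 4.9, 2.2]
gripper_width: 0.608
t 18.43 tcp [0.4856 0.128  0.0971] bed [0.0608 0.0013 0.0194] w 0.608 F [1.45 4.88 2.21] q [-0.25  0.44  1.81  0.65  0.98 -0.37]
shift [ 0.0003 -0.0001  0.0003] turn [-0.0015 -0.0029 -0.0009] deg 0.2
Fbed [ 5.51664605 -0.1370915  -0.62771511]
```

Backstop felt (+6 N). Lower onto the first plate.

```bash
python3 -m handwheel '[[[0,0.001,0,0,0,0,0.045],[0,0.001,0,0,0,0,0.045],[0,0,0,0,0,0,0.045]]]' 12
python3 - <<'E'
from h import *
plan(O+B@[.0605,0.001,.0195],bedR(-1)); s=env.read_state(); print('Fbed',s['ft_force']@B)
E
```

```text
time: 18.68
position: [0.4859, 0.1289, 0.0956]
tool_rot: [-0.635, 1.54, -1.016]
ft_force: [0.5, 4.8, 4.8]
gripper_width: 0.609
t 18.68 tcp [0.4859 0.1289 0.0956] bed [0.0607 0.0012 0.0176] w 0.609 F [0.53 4.82 4.76] q [-0.24  0.45  1.81  0.65  0.98 -0.38]
shift [ 0.0002 -0.0019  0.0002] turn [-0.0019 -0.0023 -0.0004] deg 0.2
Fbed [6.53245426 0.73992343 1.72892487]
```

```bash
python3 -m handwheel '[[[0,0.0007,0,0,0,0,0.045],[0,0,0,0,0,0,0.045],[0,0,0,0,0,0,0.045]]]' 12
python3 - <<'E'
from h import *
plan(O+B@[.0605,0.001,.0195],bedR(-1)); s=env.read_state(); print('Fbed',s['ft_force']@B)
E
```

```text
time: 18.93
position: [0.486, 0.1291, 0.0952]
tool_rot: [-0.635, 1.54, -1.016]
ft_force: [-1.0, 2.5, 7.7]
gripper_width: 0.61
t 18.93 tcp [0.486  0.1291 0.0952] bed [0.0607 0.0012 0.0171] w 0.610 F [-0.98  2.54  7.71] q [-0.24  0.45  1.81  0.65  0.98 -0.38]
shift [ 0.0002 -0.0024  0.0002] turn [-0.0021 -0.0022 -0.0004] deg 0.2
Fbed [5.75986654 1.60292861 5.57350473]
```

Seated. Release and withdraw.

```bash
python3 -m handwheel '[[[0,0,0,0,0,0,0.06],[0,0,0,0,0,0,0.075],[0,0,0,0,0,0,0.088],[0,0,0,0,0,0,0.088],[0,0,0,0,0,0,0.088],[0,-0.01,0,0,0,0,0.088],[0,-0.03,0,0,0,0,0.088],[0,-0.03,0,0,0,0,0.088],[0,-0.03,0,0,0,0,0.088],[0.03,-0.02,0,0,0,0,0.088],[0.03,-0.01,0,0,0,0,0.088]]]'
python3 - <<'E'
from h import *
plan(O+B@[.0605,0.001,.15],bedR(-1))
for n in("top","side"):
    p,D=env.camera(n); L=(cloud(n,D).reshape(-1,3)-O)@B
    k=(L[:,2]>.018)&(L[:,2]<.030)&(abs(L[:,1])<.04)&(L[:,0]>.01)&(L[:,0]<.128)
    Q=L[k]; print(n,k.sum(),'x',np.percentile(Q[:,0],[0,2,50,98,100]),'z',np.percentile(Q[:,2],[0,10,50,90,100]))
    A=np.c_[Q[:,0],Q[:,1],np.ones(len(Q))]; print(np.linalg.lstsq(A,Q[:,2],rcond=None)[0])
    for a in np.arange(.03,.12,.03):
        q=Q[(Q[:,0]>a)&(Q[:,0]<a+.03)]
        if len(q)>10: print(round(a,3),q[:,1].min().round(4),q[:,1].max().round(4))
    print(env.pinpoint("hold_down_grip",n))
    x,y=(150,10) if n=="side" else (65,110)
    cv2.imwrite(f"pics/{n}8.png",cv2.resize(p[y:y+150,x:x+200,::-1],None,fx=4,fy=4,interpolation=cv2.INTER_CUBIC));np.savez(f"{n}8.npz",p=p,d=D)
E
```

```text
time: 19.85
position: [0.4553, 0.0143, 0.1797]
tool_rot: [-0.637, 1.534, -1.02]
ft_force: [1.0, 0.1, 0.1]
gripper_width: 0.995
t 19.85 tcp [0.4553 0.0143 0.1797] bed [1.000e-04 1.200e-03 1.497e-01] w 0.995 F [1.02 0.06 0.07] q [-0.52  0.28  1.75  0.53  1.29 -0.45]
shift [-0.0604 -0.0005  0.0003] turn [-0.0057  0.0017  0.0028] deg 0.4
top 820 x [0.01010159 0.0126259  0.06689848 0.11832455 0.11956666] z [0.01811507 0.02092283 0.02367674 0.0264058  0.02988328]
[-0.00632859 -0.00274888  0.02407324]
0.03 -0.0259 0.0273
0.06 -0.0268 0.0272
0.09 -0.0269 0.0272
[{'location': [102.0, 158.2], 'conf': 0.96}]
side 65 x [0.01024674 0.01026022 0.01432829 0.02874082 0.11772426] z [0.01809262 0.02057581 0.02454063 0.02800872 0.02961687]
[0.03658842 0.00528829 0.02381528]
[{'location': [213.9, 60.2], 'conf': 0.49}]
```

View pics/top8.png

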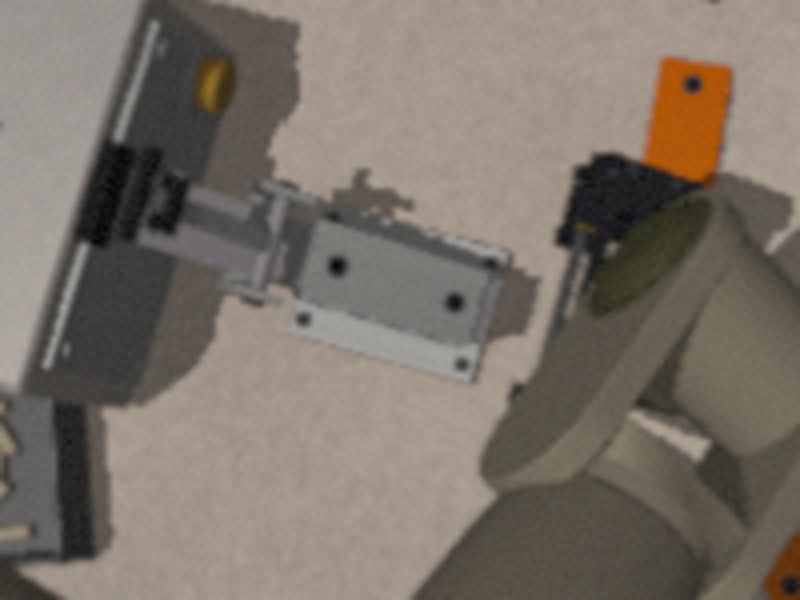

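View pics/side8.png

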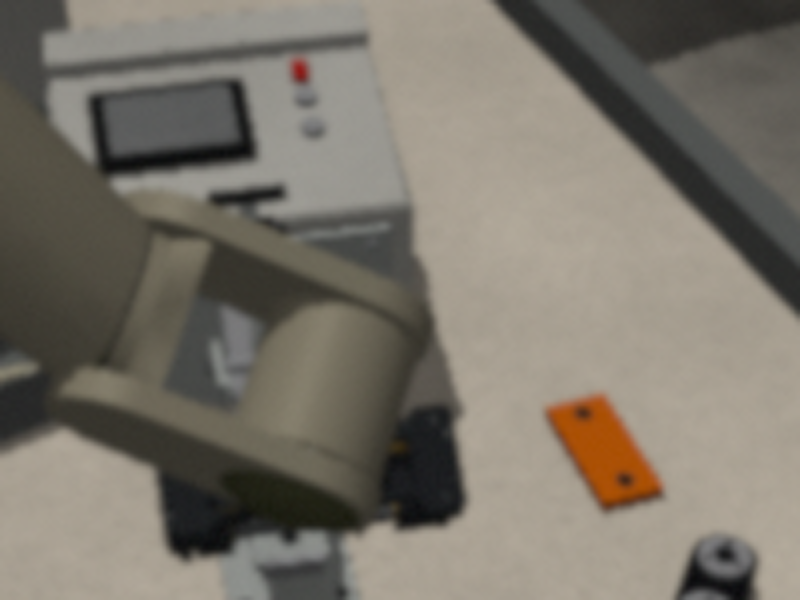

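Run:
```python
from h import *
def tri(a,b):
    o1,r1=rays("top",[a]);o2,r2=rays("side",[b]);r1,r2=r1[0],r2[0]
    t=np.linalg.lstsq(np.c_[r1,-r2],o2-o1,rcond=None)[0]; p,q=o1+t[0]*r1,o2+t[1]*r2; return (p+q)/2,np.linalg.norm(p-q)
M=np.c_[[np.cos(np.radians(75)),np.sin(np.radians(75)),0],[-np.sin(np.radians(75)),np.cos(np.radians(75)),0],[0,0,1]]
Om=np.array([O[0],O[1],0]); np.savez("m.npz",M=M,Om=Om)
for b in((211.9,60.7),(213.9,60.2)):
    p,e=tri((102,158.2),b); print(p,e,'machine',(p-Om)@M)
# cloud points of arm in machine frame
for n in("top","side"):
    D=np.load(n+("8.npz" if n=="top" else ".npz"))['d']; L=(cloud(n,D).reshape(-1,3)-Om)@M
    k=(abs(L[:,1])<.035)&(L[:,2]>.17)&(L[:,0]>.08)&(L[:,0]<.205)
    Q=L[k]; i=np.argsort(Q[:,2]); print(n,k.sum())
    for z in np.arange(.18,.30,.015):
        q=Q[(Q[:,2]>z)&(Q[:,2]<=z+.015)]
        if len(q): print(round(z,3),len(q),'x',q[:,0].min().round(3),np.median(q[:,0]).round(3),q[:,0].max().round(3),'y',q[:,1].min().round(3),q[:,1].max().round(3))
    k=(L[:,0]>.205)&(L[:,0]<.24)&(abs(L[:,1])<.1); print('housing front z',np.percentile(L[k,2],[50,90,99]))
for th in (2.2,2.3,2.4,2.45):
    a=np.radians(210)-th  # direction angle in machine x-z plane (x+ -> 0)
    h=np.array([.15*.866-.033*.5,.05+.075+.033*.866]); print(th,'handle',h+.125*np.array([np.cos(a),np.sin(a)]),'hinge',h, 'proj top',proj("top",[Om+M@[h[0]+.125*np.cos(a),0,h[1]+.125*np.sin(a)]]),'side',proj("side",[Om+M@[h[0]+.125*np.cos(a),0,h[1]+.125*np.sin(a)]]))
```

```text
[0.51696726 0.23260211 0.26720308] 2.2598502861085538e-05 machine [ 0.15206845 -0.00187287  0.26720308]
[0.51946718 0.23114705 0.26867459] 0.005782856172256734 machine [ 0.15131    -0.0046642   0.26867459]
top 380
0.18 27 x 0.116 0.122 0.128 y -0.007 0.006
0.195 27 x 0.124 0.128 0.132 y -0.007 0.006
0.21 24 x 0.131 0.134 0.137 y -0.007 0.006
0.225 27 x 0.135 0.139 0.142 y -0.007 0.006
0.24 82 x 0.14 0.144 0.157 y -0.02 0.02
0.255 51 x 0.141 0.149 0.153 y -0.018 0.024
0.27 115 x 0.149 0.154 0.162 y -0.029 0.027
housing front z [0.16831336 0.20276558 0.2062968 ]
side 317
0.18 30 x 0.114 0.122 0.204 y -0.027 0.016
0.195 25 x 0.12 0.127 0.205 y -0.006 0.013
0.21 22 x 0.125 0.133 0.141 y -0.006 0.005
0.225 28 x 0.13 0.137 0.142 y -0.008 0.005
0.24 54 x 0.135 0.141 0.147 y -0.021 0.018
0.255 57 x 0.138 0.147 0.157 y -0.018 0.026
0.27 76 x 0.146 0.153 0.163 y -0.029 0.026
housing front z [0.12277036 0.19809119 0.20698215]
2.2 handle [0.12657609 0.27788162] hinge [0.1134   0.153578] proj top [[110.56975776 161.02516919]] side [[212.31996271  63.02361016]]
2.3 handle [0.13891992 0.27594521] hinge [0.1134   0.153578] proj top [[105.78182961 159.78547008]] side [[211.7333533   60.98114927]]
2.4 handle [0.15100876 0.27278614] hinge [0.1134   0.153578] proj top [[101.31947695 158.67442991]] side [[211.192333    59.37748311]]
2.45 handle [0.15691969 0.27075751] hinge [0.1134   0.153578] proj top [[ 99.22813516 158.17143101]] side [[210.94052611  58.74294334]]
```

```bash
cat >> h.py <<'E'
import os
if os.path.exists("m.npz"):
    g=np.load("m.npz"); M=g['M']; Om=g['Om']
def mach():
    s=env.read_state(); print('mach',((s['position']-Om)@M).round(4),'F',(s['ft_force']@M).round(2),'t',round(s['time'],2))
E
python3 - <<'E'
from h import *
d,r=plan([.455,.014,.34],down(-15)); print(r/5,bedR(-1).round(3)); mach()
E
```

```text
t 20.05 tcp [0.4551 0.0154 0.1774] bed [-0.0002  0.0017  0.1472] w 1.000 F [-0.41 -0.1  -0.23] q [-0.52  0.29  1.75  0.53  1.28 -0.45]
shift [-0.08   -0.1416  0.0002] turn [-0.0009 -0.0049 -0.5225] deg 29.9
[-0.00017975 -0.00097422 -0.10450781] [[-0.224  0.129  0.966]
 [-0.837  0.483 -0.259]
 [-0.5   -0.866 -0.   ]]
mach [-0.0738  0.0017  0.1774] F [-0.2   0.37 -0.23] t 20.05
```

```bash
python3 -m handwheel '[[[-0.016,-0.029,0,0,0,0,0],[-0.016,-0.029,0,0,0,0,0],[-0.016,-0.029,0,0,0,0,0],[-0.016,-0.029,0,0,0,0,0],[-0.016,-0.026,0,0,0,0,0],[0,0,0,0,-0.001,-0.1045,0],[0,0,0,0,-0.001,-0.1045,0],[0,0,0,0,-0.001,-0.1045,0],[0,0,0,0,-0.001,-0.1045,0],[0,0,0,0,-0.001,-0.1045,0],[0,0,0,0,0,0,0],[0,0,0,0,0,0,0]]]'
python3 - <<'E'
from h import *
plan(Om+M@[.185,0,.34],down(-15)); mach()
E
```

```text
time: 21.05
position: [0.4547, 0.0164, 0.34]
tool_rot: [-1.074, 1.396, -1.394]
ft_force: [-0.6, -0.6, -0.4]
gripper_width: 0.116
t 21.05 tcp [0.4547 0.0164 0.34  ] bed [0.0818 0.0023 0.2876] w 0.116 F [-0.56 -0.55 -0.36] q [-0.23  0.15  1.33  0.    1.66  0.03]
shift [-0.2579  0.0006  0.0038] turn [-0.0006  0.0056 -0.0025] deg 0.4
mach [-0.0729  0.0023  0.34  ] F [-0.68  0.4  -0.36] t 21.05
```

```bash
python3 -m handwheel '[[[-0.025,0,0.001,0,0,0,0],[-0.035,0,0.001,0,0,0,0],[-0.035,0,0.001,0,0,0,0],[-0.035,0,0,0,0,0,0],[-0.035,0,0,0,0,0,0],[-0.035,0,0,0,0,0,0],[-0.033,0,0,0,0,0,0],[-0.025,0,0,0,0,0,0],[0,0,0,0,0,0,0],[0,0,0,0,0,0,0]]]'
python3 - <<'E'
from h import *
plan(Om+M@[.187,0,.255],down(-15)); mach()
for n in("top","side"):
    p,D=env.camera(n); x,y=(150,0) if n=="side" else (65,90)
    cv2.imwrite(f"pics/{n}9.png",cv2.resize(p[y:y+150,x:x+200,::-1],None,fx=4,fy=4,interpolation=cv2.INTER_CUBIC))
E
```

```text
time: 21.88
position: [0.524, 0.2633, 0.3392]
tool_rot: [-1.076, 1.399, -1.396]
ft_force: [0.4, -0.3, 0.5]
gripper_width: 0.007
t 21.88 tcp [0.524  0.2633 0.3392] bed [ 0.3035 -0.0007  0.1587] w 0.007 F [ 0.36 -0.27  0.51] q [0.26 0.4  0.98 0.   1.76 0.52]
shift [-0.0034  0.0843 -0.0006] turn [ 0.0013  0.0031 -0.0009] deg 0.2
mach [ 0.1835 -0.0007  0.3392] F [-0.17 -0.42  0.51] t 21.88
```

View pics/side9.png

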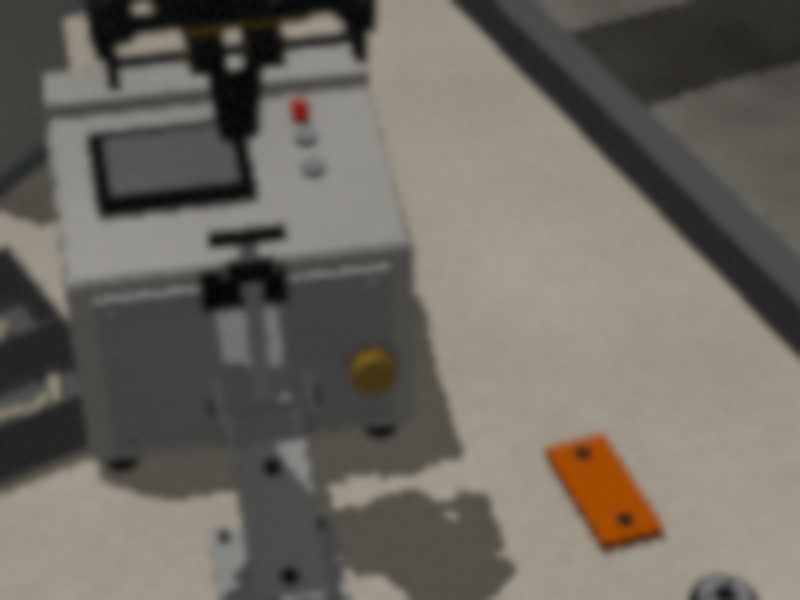

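View pics/top9.png

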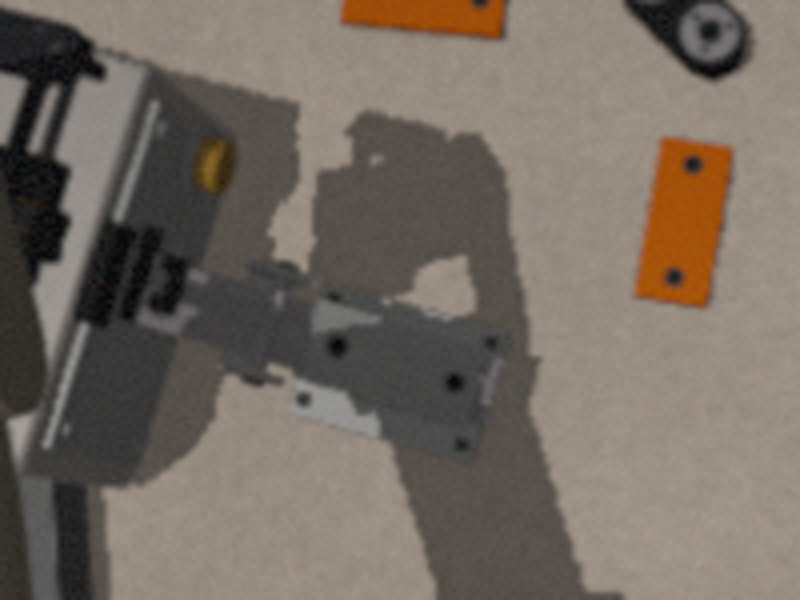

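```bash
python3 -m handwheel '[[[-0.003,0.02,0,0,0,0,0],[0,0.025,0,0,0,0,0],[0,0.02,0,0,0,0,0],[0,0.012,0,0,0,0,0],[0,0.005,0,0,0,0,0],[0,0,0,0,0,0,0],[0,0,0,0,0,0,0]]]'
python3 - <<'E'
from h import *
plan(Om+M@[.187,0,.255],down(-15)); mach()
p,D=env.camera("side"); x,y=(150,0)
cv2.imwrite(f"pics/side10.png",cv2.resize(p[y:y+150,x:x+200,::-1],None,fx=4,fy=4,interpolation=cv2.INTER_CUBIC))
E
```

```text
time: 22.57
position: [0.5251, 0.2652, 0.259]
tool_rot: [-1.072, 1.397, -1.399]
ft_force: [0.7, -0.7, -0.0]
gripper_width: 0.005
t 22.57 tcp [0.5251 0.2652 0.259 ] bed [ 0.2653 -0.0013  0.0882] w 0.005 F [ 0.66 -0.65 -0.05] q [ 0.27  0.44  1.15 -0.    1.55  0.53]
shift [-0.0013  0.004  -0.0013] turn [-0.0019  0.0008 -0.0009] deg 0.1
mach [ 0.1857 -0.0013  0.259 ] F [-0.46 -0.81 -0.05] t 22.57
```

View pics/side10.png

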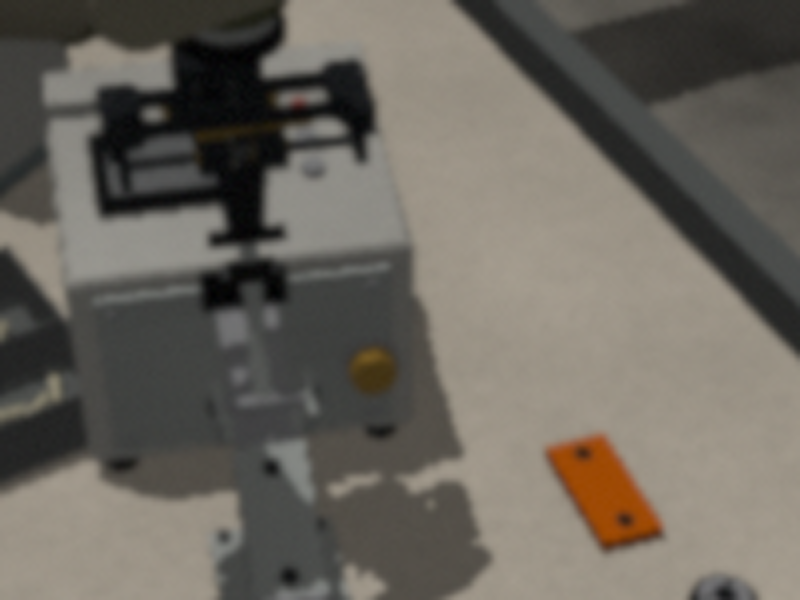

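```bash
python3 -m handwheel '[[[0.008,0,0,0,0,0,0],[0.008,0,0,0,0,0,0],[0.008,0,0,0,0,0,0],[0.008,0,0,0,0,0,0],[0.008,0,0,0,0,0,0],[0.008,0,0,0,0,0,0],[0.008,0,0,0,0,0,0],[0.008,0,0,0,0,0,0]]]'
python3 - <<'E'
from h import *
mach()
p,D=env.camera("side"); x,y=(150,0)
cv2.imwrite(f"pics/side11.png",cv2.resize(p[y:y+150,x:x+200,::-1],None,fx=4,fy=4,interpolation=cv2.INTER_CUBIC))
E
```

```text
time: 23.28
position: [0.5082, 0.2032, 0.2584]
tool_rot: [-1.074, 1.397, -1.399]
ft_force: [-0.0, 0.3, 2.3]
gripper_width: 0.004
mach [ 0.1214 -0.001   0.2584] F [0.32 0.11 2.31] t 23.28
```

View pics/side11.png

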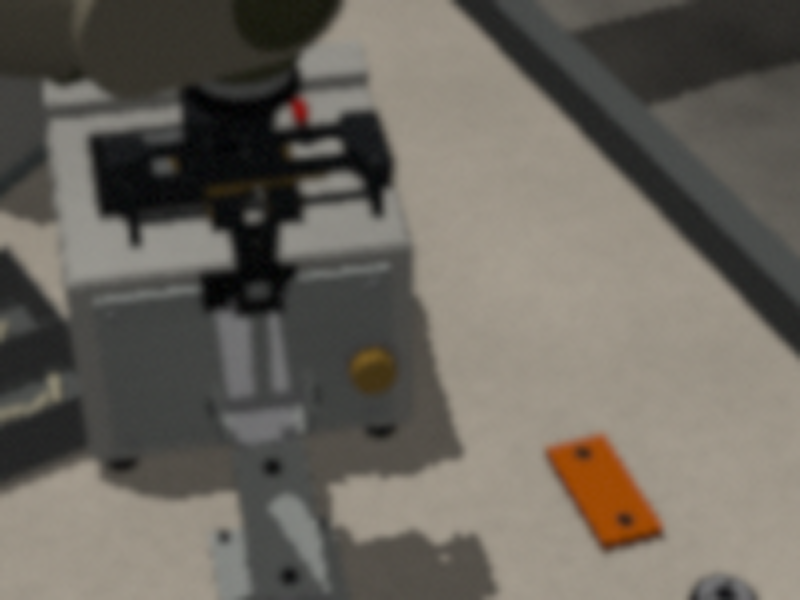

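```bash
python3 -m handwheel '[[[0.008,0,0,0,0,0,0],[0.008,0,0,0,0,0,0],[0.008,0,0,0,0,0,0],[0.006,0,0,0,0,0,0],[0,0,0,0,0,0,0],[0,0,0,0,0,0,0]]]'
python3 - <<'E'
from h import *
mach()
for n in("side","top"):
    p,D=env.camera(n); x,y=(150,0) if n=="side" else (65,90)
    cv2.imwrite(f"pics/{n}12.png",cv2.resize(p[y:y+150,x:x+200,::-1],None,fx=4,fy=4,interpolation=cv2.INTER_CUBIC))
E
```

```text
time: 23.83
position: [0.5007, 0.1747, 0.258]
tool_rot: [-1.074, 1.398, -1.399]
ft_force: [-0.1, -0.8, 0.2]
gripper_width: 0.008
mach [ 0.0919 -0.0011  0.258 ] F [-0.77 -0.06  0.2 ] t 23.83
```

View pics/side12.png

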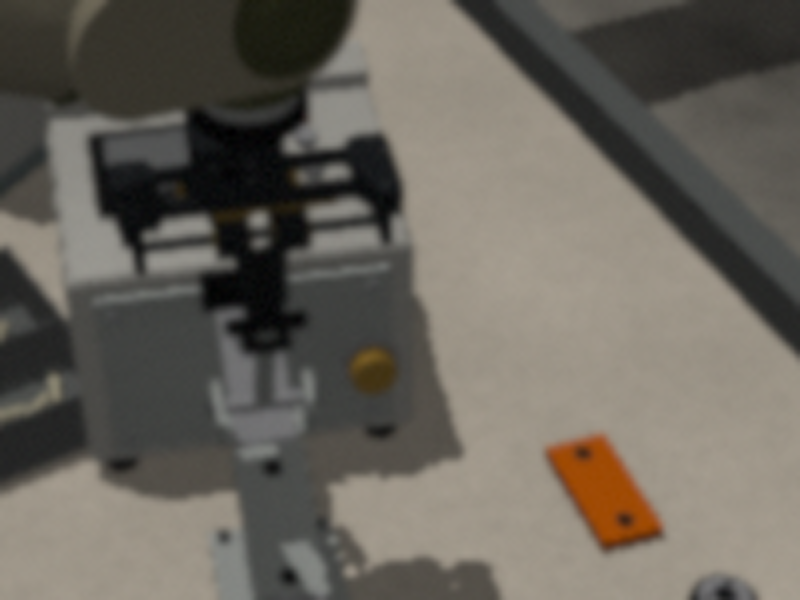

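View pics/top12.png

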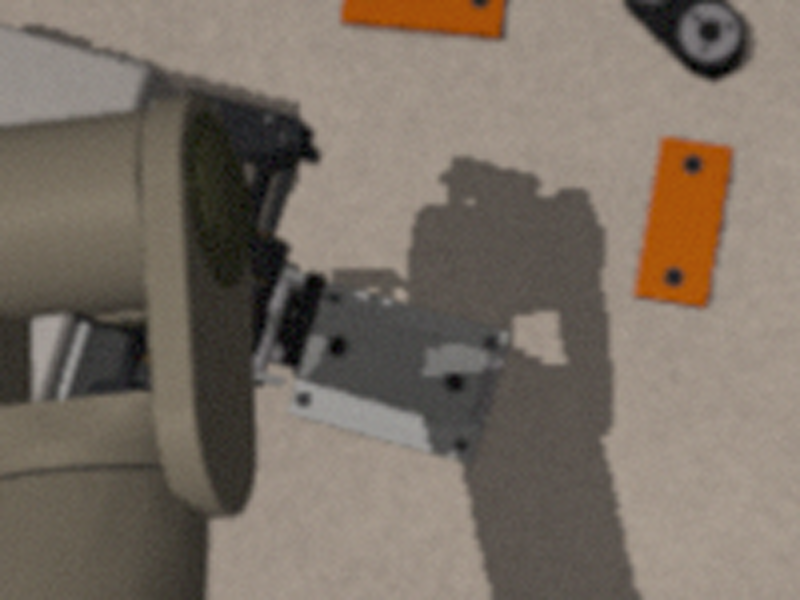

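```bash
python3 -m handwheel '[[[0,-0.02,0,0,0,0,0],[0,-0.03,0,0,0,0,0],[0,-0.03,0,0,0,0,0],[0,-0.02,0,0,0,0,0],[0.02,0,0.01,0,0,0,0],[0.03,0,0.015,0,0,0,0],[0.03,0,0.015,0,0,0,0],[0.03,0,0.015,0,0,0,0],[0.03,0,0.015,0,0,0,0],[0.03,0,0.015,0,0,0,0],[0.03,0,0.015,0,0,0,0],[0.03,0,0.015,0,0,0,0]]]'
python3 -m handwheel '[[[0.03,0,0.015,0,0,0,0],[0.03,0,0.015,0,0,0,0],[0.03,0,0.015,0,0,0,0],[0,0,0,0,0,0,0],[0,0,0,0,0,0,0],[0,0,0,0,0,0,0],[0,0,0,0,0,0,0],[0,0,0,0,0,0,0],[0,0,0,0,0,0,0],[0,0,0,0,0,0,0],[0,0,0,0,0,0,0],[0,0,0,0,0,0,0]]]'
python3 -m handwheel '[[[0,0,0,0,0,0,0],[0,0,0,0,0,0,0],[0,0,0,0,0,0,0],[0,0,0,0,0,0,0],[0,0,0,0,0,0,0],[0,0,0,0,0,0,0],[0,0,0,0,0,0,0],[0,0,0,0,0,0,0],[0,0,0,0,0,0,0],[0,0,0,0,0,0,0],[0,0,0,0,0,0,0],[0,0,0,0,0,0,0]]]'
python3 - <<'E'
from h import *
mach()
for n in("side","top"):
    p,D=env.camera(n); x,y=(150,30) if n=="side" else (65,90);np.savez(f"{n}13.npz",p=p,d=D)
    print(env.pinpoint("hold_down_grip",n))
    cv2.imwrite(f"pics/{n}13.png",cv2.resize(p[y:y+150,x:x+200,::-1],None,fx=4,fy=4,interpolation=cv2.INTER_CUBIC))
E
```

```text
time: 24.93
position: [0.5529, -0.0781, 0.3581]
tool_rot: [-1.074, 1.397, -1.398]
ft_force: [-0.6, 0.7, 0.8]
gripper_width: 0.007
time: 25.93
position: [0.573, -0.1751, 0.3583]
tool_rot: [-1.074, 1.397, -1.398]
ft_force: [0.2, -0.2, 0.0]
gripper_width: 0.007
time: 26.93
position: [0.573, -0.1753, 0.3582]
tool_rot: [-1.074, 1.397, -1.399]
ft_force: [0.4, 0.1, 0.2]
gripper_width: 0.005
mach [-0.2274 -0.1616  0.3582] F [ 0.19 -0.34  0.23] t 26.93
[{'location': [221.3, 143.8], 'conf': 0.57}]
[{'location': [179.3, 182.9], 'conf': 0.64}]
```

View pics/side13.png

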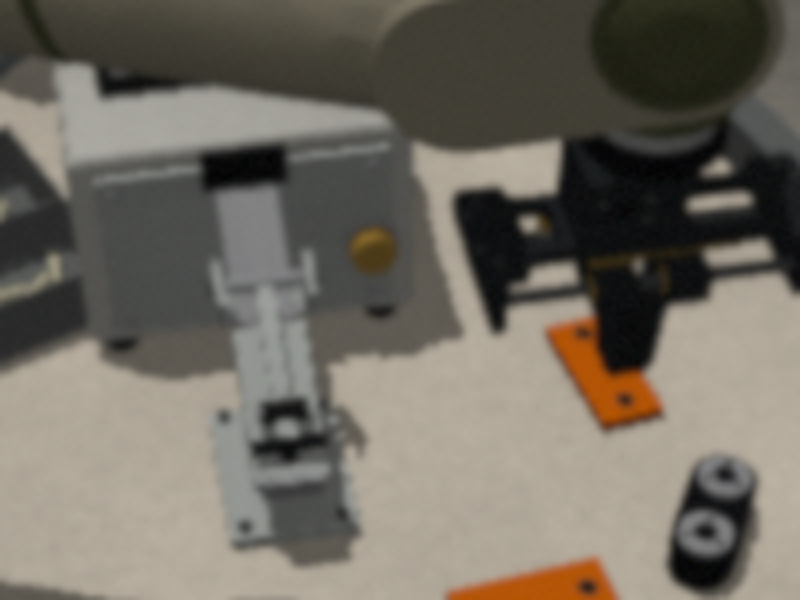

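View pics/top13.png

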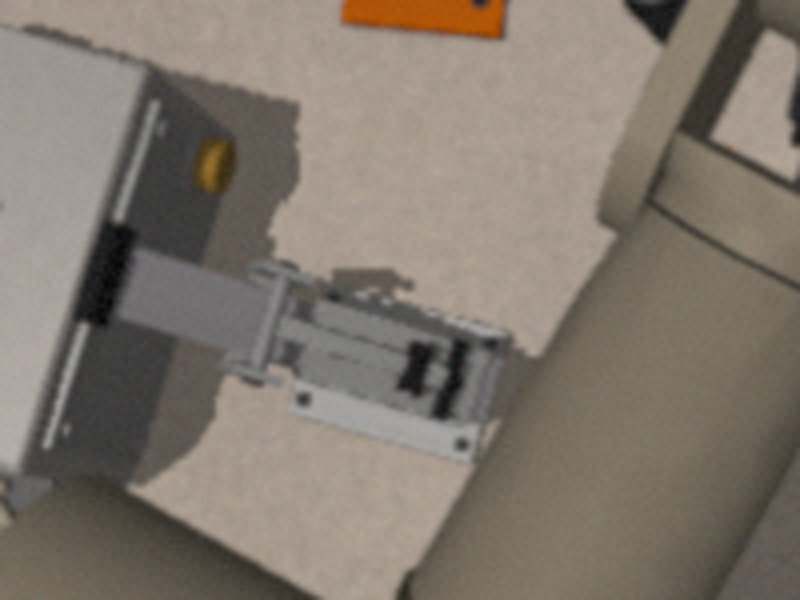

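```bash
python3 -m handwheel '[[[0,0,0,0,0,0,0],[0,0,0,0,0,0,0],[0,0,0,0,0,0,0],[0,0,0,0,0,0,0],[0,0,0,0,0,0,0],[0,0,0,0,0,0,0],[0,0,0,0,0,0,0],[0,0,0,0,0,0,0],[0,0,0,0,0,0,0],[0,0,0,0,0,0,0],[0,0,0,0,0,0,0],[0,0,0,0,0,0,0]]]'
python3 - <<'E'
from h import *
for n in("top","side"):
    p,D=env.camera(n); L=(cloud(n,D).reshape(-1,3)-O)@B
    k=(L[:,2]>.018)&(L[:,2]<.029)&(abs(L[:,1])<.04)&(L[:,0]>.005)&(L[:,0]<.126)&(abs(L[:,1])>.012)
    Q=L[k]; print(n,k.sum(),'x',np.percentile(Q[:,0],[0,2,50,98,100]).round(4),'z',np.percentile(Q[:,2],[10,50,90]).round(4))
    for a in np.arange(.01,.12,.02):
        q=Q[(Q[:,0]>a)&(Q[:,0]<a+.02)]
        if len(q)>10: print(round(a,3),q[:,1].min().round(4),q[:,1].max().round(4))
    k=(L[:,2]>.03)&(L[:,2]<.09)&(abs(L[:,1])<.006)&(L[:,0]>.06)&(L[:,0]<.135); Q=L[k]
    print('arm bar',k.sum(),np.polyfit(Q[:,0],Q[:,2],1), 'z at mid',np.median(Q[:,2]))
    k=(L[:,2]>.03)&(L[:,2]<.09)&(abs(L[:,1])<.03)&(L[:,0]>.01)&(L[:,0]<.036); print('handle top z',np.percentile(L[k,2],[50,90]))
    g=env.pinpoint("hold_down_grip",n); print(g, 'expected th=0',proj(n,[O+B@[.025,0,.033]]),'th=.1',proj(n,[O+B@[.0256,0,.0455]]))
s=env.read_state(); print(s['time'],s['ft_force'])
E
```

```text
time: 28.13
position: [0.573, -0.1753, 0.3582]
tool_rot: [-1.074, 1.397, -1.399]
ft_force: [-1.7, -0.3, -0.0]
gripper_width: 0.008
top 388 x [0.0051 0.0063 0.0755 0.1183 0.12  ] z [0.021  0.0239 0.0263]
0.01 -0.025 0.027
0.03 -0.0261 0.0273
0.05 -0.0265 0.0273
0.07 -0.0268 0.0272
0.09 -0.0269 0.0271
0.11 -0.0261 0.0269
arm bar 128 [0.00496466 0.03624441] z at mid 0.03678932043132607
handle top z [0.03737751 0.03997614]
[{'location': [178.6, 184.5], 'conf': 0.96}, {'location': [185.2, 186.8], 'conf': 0.58}, {'location': [347.7, 122.4], 'conf': 0.24}] expected th=0 [[176.66286101 184.3064393 ]] th=.1 [[177.93136795 184.38575351]]
side 296 x [0.0054 0.0077 0.0737 0.1184 0.1216] z [0.0211 0.0242 0.0271]
0.01 -0.0253 0.0278
0.03 -0.0249 0.0285
0.05 -0.0257 0.0286
0.07 -0.0261 0.0284
0.09 -0.026 0.0286
0.11 -0.0249 0.0274
arm bar 98 [-0.00700349  0.03815537] z at mid 0.037419407914692476
handle top z [0.03806715 0.04286855]
[{'location': [222.8, 142.6], 'conf': 0.66}] expected th=0 [[221.86531298 140.50416018]] th=.1 [[222.01481317 139.19758321]]
28.3333 [ 0.18980882 -0.29708319  0.11826765]
```

```bash
python3 -c "
from h import *
print(env.sign_off())"
```

```text
the job is handed in; nothing more can be done
None
```

I loaded both clamp plates on the bed, one on the other, swung the hold-down arm over the stack, and handed the job in at about 28 s of the 67 s allowed. I haven't seen a verdict, since handing in doesn't report one.

- **Plates:** each plate was slid down the slope until I felt the backstop. It was then lowered until it took weight, released, and the gripper backed off. The last depth check gave:
  - **Along the slope:** the upper plate's far end is about 120 mm up the slope, which puts its centre at about x 60 mm.
  - **Across the bed:** it is within about 1.5 mm of centre, and its edges run parallel to the bed.
  - **Stack height:** the top of the stack is at about 24 mm, as expected for two plates.
- **Lower plate:** I measured it on its own before stacking. It was against the backstop, about 1 mm off centre and flat. I could not measure it separately afterwards.
- **Hold-down:** I pulled the handle past upright from behind with closed fingers, and the arm sank by itself. The depth measurements show it within about 0.01 rad of parallel to the bed, with the roller on the upper plate. The robot had pulled back well clear, with no contact force showing.

**Disagreements and gaps:** the two cameras differ by about 1–2 mm across the bed. The handle positions the networks reported were about 2 pixels from where the model puts them, so I relied on the depth fit. I didn't re-measure the bystanders at the end. No contact with any of them showed in the forces or pictures.

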